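# Recharge the smithy compressor's air dryer and bar the pump over

## Task

Recharge the compressor's air dryer: stand the funnel in the mouth of the dryer's clear bowl and get every desiccant tablet down into the bowl through it, those in the scoop and those lying loose on the bench. Then put the funnel back in its stand, leave the scoop standing on the bench and put the cap fully home on the bowl. Last, with the dryer closed, turn the flywheel forward by hand (the top of the rim towards the dryer) over the resistance of the compression and stop just past top dead centre, the white mark about 10 degrees beyond the pointer, so that it stays there and the motor can start without load; leave the other things on the bench alone.

Things in the scene. Friction and masses are not known exactly. Their poses are not given: they have to be found in the camera images.
- dryer_mouth (a point): centre of the open top of the air dryer's clear bowl, on the compressor's skid: on the rim plane, 135 mm above the bench, fixed, z up. Bowl inside 58 mm dia (outside 68, collar 75), 98 mm deep. It stands 200 mm along this point's -y from the flywheel's hub and 65 mm nearer the robot.
- axle (a point): hub centre of the pump's upright flywheel, 140 mm above the bench, fixed. x (level, roughly away from the robot) is the shaft. Outside radius 110 mm; rim 28 mm thick along x (14 mm each side of this point), 24 mm deep (radius 86 to 110), smooth side faces, spokes inside; turned by pinching the rim across its 28 mm from above, following its arc, and regripping.
- pump_head (a point): centre of the top of the pump's cylinder head, 100 mm square, 282 mm above the bench (bolts to 289), on the robot's side of the flywheel; 60 mm is free between the flywheel's rim and the pump. The motor (top about 170 mm up) stands 215 mm from the flywheel's hub along +y of this point. The drive belt is off.
- flywheel (a joint): flywheel angle, rad: 0 at dead centre (white rim mark at the pointer), negative at the start. Increasing = forward: top of the rim moves towards -y, clockwise seen from the robot's side. Friction about 0.55 N m everywhere; compression adds up to 0.6 N m, peak felt at about -0.85, none at 0; past 0 it pushes forward. No stops, turns freely round.
- pointer (a point): tip of the fixed dead-centre pointer beside the flywheel's rim, on its -y side, level with the hub. If the wheel is let go between about -1.15 and -0.5 rad it springs back to about -1.4; let go beyond about +0.5 it runs on to about +1.4; elsewhere it stays where it is left.
- funnel_spout (a point): centre of the lower end of the loose aluminium funnel's spout; z points up its axis, x towards its handle. Spout 47 mm outside dia, 42 inside, 32 long; then a cone to 132 mm dia at the mouth, 84 mm above this point. Starts upright in its stand. Seated in stand or bowl the cone rests on the rim, this point about 39 mm below the rim plane.
- funnel_handle (a point): centre of the funnel's wooden handle, a bar 12 mm wide (funnel y) x 16 mm high that sticks out 42 mm beyond the rim along funnel x; this point is 88 mm from the funnel's axis and 76 mm above the spout's end. Mass of the funnel 0.12 kg.
- stand_mouth (a point): centre of the top of the funnel stand, a fixed upright pipe stub (58 mm inside, 68 outside, open top) on a 100 mm square plate; this point is 58 mm above the bench. z up.
- cap_knob (a point): centre of the knob of the loose dryer cap: knob 28 mm dia, 34 mm high; under it a disc 78 mm dia x 8 mm, under that a rubber plug 48 mm dia x 14 mm. z is its axis. Starts standing on its plug on the bench, this point 39 mm up. Fully home on the dryer the disc lies on the rim: this point is 25 mm above the mouth. Mass about 0.15 kg.
- scoop_grip (a point): point on the bar handle over the steel charging scoop: wooden bar 14 x 14 mm along scoop x, from 52 mm behind to 34 mm ahead of this point, 95 mm above the scoop's underside. x points to the open pouring lip, z up. Mass about 0.25 kg, nearly balanced under this point. Tablets slide out when it is pitched nose down by 40 to 50 degrees.
- scoop_lip (a point): middle of the scoop's open front edge, on its floor: 70 mm ahead of and 92 mm below the grip point. Tray floor 120 long x 74 wide, side walls 39 mm high, back closed, front open.
- tab1_center (a point): centre of a white desiccant tablet, 18 mm dia x 12 mm, 10 g; in the scoop at the start; may be absent
- tab2_center (a point): centre of a white desiccant tablet, 18 mm dia x 12 mm, 10 g; in the scoop at the start; may be absent
- tab3_center (a point): centre of a white desiccant tablet, 18 mm dia x 12 mm, 10 g; in the scoop at the start; may be absent
- tab4_center (a point): centre of a white desiccant tablet, 18 mm dia x 12 mm, 10 g; in the scoop at the start; may be absent
- tab5_center (a point): centre of a white desiccant tablet, 18 mm dia x 12 mm, 10 g; in the scoop at the start; may be absent
- tab6_center (a point): centre of a white desiccant tablet, 18 mm dia x 12 mm, 10 g; in the scoop at the start; may be absent
- tab7_center (a point): centre of a white desiccant tablet, 18 mm dia x 12 mm, 10 g; lying loose on the bench at the start; may be absent
- tab8_center (a point): centre of a white desiccant tablet, 18 mm dia x 12 mm, 10 g; lying loose on the bench at the start; may be absent
- tab9_center (a point): centre of a white desiccant tablet, 18 mm dia x 12 mm, 10 g; lying loose on the bench at the start; may be absent
- wrench: open-ended wrench lying on the bench, bystander
- oil: grey oil bottle, 60 dia x 150 high, bystander
- tin: closed steel tin, 76 dia x 75 high, bystander
- axe_head: forged axe head lying flat, bystander
Mind the look-alikes: they are no part of the job. What is shaped like the part that bears cap_knob but turquoise is not meant.

How it is judged:
On the way, in this order (a step that is already met when the one before it is completed fails the run):
1. the funnel stands in the mouth of the dryer's bowl (horizontal distance between funnel_spout and dryer_mouth below 0.01 m and z of funnel_spout in the frame of dryer_mouth below -0.025 m and angle between funnel_spout's own z axis and vertical below 0.15 rad), for 0.2 s.
2. every tablet is down in the bowl, the funnel still in its mouth (all of step 1 and horizontal distance between each of tab1_center, tab2_center, tab3_center, tab4_center, tab5_center, tab6_center, tab7_center, tab8_center, tab9_center and dryer_mouth below 0.028 m and z of each of tab1_center, tab2_center, tab3_center, tab4_center, tab5_center, tab6_center, tab7_center, tab8_center, tab9_center in the frame of dryer_mouth below -0.05 m), for 0.2 s.
3. the cap is fully home on the bowl, all tablets inside (horizontal distance between each of tab1_center, tab2_center, tab3_center, tab4_center, tab5_center, tab6_center, tab7_center, tab8_center, tab9_center and dryer_mouth below 0.028 m and z of each of tab1_center, tab2_center, tab3_center, tab4_center, tab5_center, tab6_center, tab7_center, tab8_center, tab9_center in the frame of dryer_mouth below -0.05 m and horizontal distance between cap_knob and dryer_mouth below 0.008 m and z of cap_knob in the frame of dryer_mouth below 0.029 m and angle between cap_knob's own z axis and vertical below 0.08 rad), for 0.2 s.
4. the flywheel is turned forward over the compression and stands 3 to 20 degrees past dead centre (value of joint flywheel between 0.05 and 0.35 rad and velocity of joint flywheel between -0.05 and 0.05 rad/s), for 0.3 s.
At the end, for the whole second after the job is handed in: all tablets in the bowl; cap home on the bowl (centre within 8 mm, disc within 4 mm of the rim, level); funnel upright in its stand; scoop standing upright on the bench; flywheel at rest 0.05 to 0.35 rad past dead centre (all of step 3 and all of step 4 and horizontal distance between funnel_spout and stand_mouth below 0.01 m and z of funnel_spout in the frame of stand_mouth below -0.025 m and angle between each of funnel_spout, scoop_grip's own z axis and vertical below 0.15 rad and height (world z) of scoop_grip between 0.08 and 0.115 m); the robot touches nothing.
It fails at once if the wrench is knocked or moved (distance of wrench from where it was at the start of the episode above 0.04 m).
It fails at once if the oil is knocked or moved (distance of oil from where it was at the start of the episode above 0.04 m).
It fails at once if the tin is knocked or moved (distance of tin from where it was at the start of the episode above 0.04 m).
It fails at once if the axe head is knocked or moved (distance of axe_head from where it was at the start of the episode above 0.04 m).
Of tab1, tab2, tab3, tab4, tab5, tab6 only 3 to 6 are there at a start; the rules pass over those that are not, and their reading is None.
Of tab7, tab8, tab9 only 1 to 3 are there at a start; the rules pass over those that are not, and their reading is None.
At some moment in a run one of cap, tab7, tab8, tab9 may be knocked a few centimetres aside while the robot is not near it.
It also fails if it takes over 210 s, if anything falls off the work surface, if the arm or the gripper's body presses on something with over 40 N, if the wrist force passes 120 N, or if a joint passes its speed limit or range.

## Robot

A 6-joint arm with a two-finger parallel gripper is mounted at the origin on the work surface. World frame = base frame: x ahead of the robot, y to its left, z up, the work surface at z = 0. Lengths are in m, angles in rad, forces in N, time in s.
With the tool pointing down it reaches from about 0.25 to 0.775 m from the base axis. Payload 4 kg.
Tool frame: the origin (TCP) lies midway between the tips of the shut fingers; the grasp point (between the pads) lies 19 mm behind it (r.grasp_offset is the distance from the TCP to the grasp point, in m); z points along the fingers, y is the direction in which the jaws open and shut (so a half turn about z gives the same grasp; the last joint's range is limited). The gripper opens to 85 mm and grips with 20 to 120 N. Pads are 22 mm wide; open, the fingers measure 114 mm over their backs; the gripper's body (76 mm by 85 mm) begins 54 mm behind the grasp point. The pads swing forward as they close: fully open they stand 13 mm farther back than shut.
Start: joints at [-1.252, 0.087, 1.371, -0, 1.684, -0.103], TCP at [0.225, -0.502, 0.231] pointing down, gripper open.
Joint ranges: [-3.1, 3.1], [-0.76, 2.03], [0.27, 2.55], [-1.08, 4.22], [0.17, 2.65], [-2.57, 2.57]. Speed limits (rad/s): [2.79, 2.79, 3.14, 3.14, 3.14, 3.14].

## Interface

Orientations are given as a rotation vector (axis times angle).
In Python, from cell import sensors, read_camera, ticket, r gives the robot as it stands.
- The arm moves only by the shell command python3 -m handwheel 'ROWS' [OPENING] [FORCE]. ROWS is a JSON object of lists of equal length, an entry for each row: "translation": the shift along the tool's x, y, z as a fraction of full scale, a list of three; "angular": the turn, a rotation vector about the tool's x, y, z as a fraction of full scale, a list of three. A call has 1 to 20 rows; each row shifts and turns the commanded pose from where the row before left it, along the tool's axes as they then stand; what a row does not reach is not made up. Full scale, the value 1, is 40 mm for a shift and 5 degrees for a turn. A row lasts 1/8 s, in which the tool goes at most 62.5 mm and 10.7 degrees, less where a joint would pass 70% of its speed; a pose out of reach is approached as far as the arm can. A call with a number of a shift or a turn outside -1 to 1 is refused whole. A call with a gripper value outside its range is refused whole. OPENING is the opening, from 0 (shut) to 1 (fully open), set as the call begins (- or left out, the last holds). The fingers move at their own pace and stop on an object; FORCE is the grip in N (left out, the last holds). Time passes only in rows, so rows that do not move let the fingers close. It gives the time, the measured TCP pose, the force and the opening at its end, in the units of the state.
- sensors.get_state(): the state, without advancing time (a new reading comes with each control period).
- read_camera(name): name is "scene" or "top"; returns a dict with "color" (384x512x3 uint8, red, green, blue), "range_z" (384x512 float32, m along the optical axis (not along the pixel's ray), 0 where there is no reading), "K" (3x3 intrinsics, pixels), "rvec" (rotation vector, rad) and "tvec" (3), from world to camera coordinates, as OpenCV has them. Camera axes: x right, y down, z forward; pixel columns grow to the right and rows downward; lengths in m; the calibration is good to about 2 mm. A picture is of the moment at which its call begins.
- ticket.sign_off(): hands the job in, once; it reports no verdict.
The state is a dict: "time": time; "joint_positions": joint angles; "qd": joint speeds; "joint_torque": joint torques, N m; "ee_pos": TCP position; "tcp_rot": TCP orientation; "force": force on the tool from outside, world axes, zero at the start; "torque": the same for the moment, N m; "width": finger opening in m.
Only numpy, scipy, OpenCV 4.12 (cv2) and the standard library are available. Lean on these libraries where they do the work, as an engineer would, in place of code of your own. Each camera call takes 0.05 s, during which the arm holds its last target. There are 200 camera calls.

## Working session

There is one attempt and no reset: what is moved stays moved. The work goes in short steps, Python scripts to look and compute and a shell command to move; the robot and the scene stay as the last step left them, time stands still between calls to the robot, and variables do not carry over. Pictures are saved under pics/ and viewed, about 12 in all and at most 16, crops included, and the job is handed in when it is done.

```bash
ls; mkdir -p pics
cat > h.py <<'E'
import numpy as np, cv2
from cell import sensors, read_camera, ticket, r
def cam(n):
    c=read_camera(n); c['R']=cv2.Rodrigues(np.array(c['rvec'],float))[0]; c['t']=np.array(c['tvec'],float).ravel(); return c
def save(c,f,box=None,s=1):
    im=c['color'][...,::-1]
    if box: im=im[box[1]:box[3],box[0]:box[2]]
    cv2.imwrite('pics/'+f,cv2.resize(im,None,fx=s,fy=s,interpolation=cv2.INTER_CUBIC))
def ray(c,u,v):
    d=c['R'].T@np.linalg.inv(c['K'])@np.array([u,v,1.]); return -c['R'].T@c['t'],d
def onz(c,u,v,z):
    o,d=ray(c,u,v); return o+d*(z-o[2])/d[2]
def cloud(c):
    z=c['range_z'].astype(float); v,u=np.mgrid[:z.shape[0],:z.shape[1]]
    p=np.stack([u*z,v*z,z],-1)@np.linalg.inv(c['K']).T
    w=(p-c['t'])@c['R']; w[z==0]=np.nan; return w
def pix(c,p):
    q=c['R']@np.array(p,float)+c['t']; q=c['K']@q; return q[:2]/q[2]
E
python3 - <<'E'
from h import *
for n in('scene','top'):
    c=cam(n); save(c,n+'0.png',s=1.5); print(n,c['K'].tolist(),(-c['R'].T@c['t']).round(3),c['R'].round(2).tolist())
print(sensors.get_state(), r.grasp_offset)
E
```

```text
pics
scene [[396.7102777470288, 0.0, 253.24778821514704], [0.0, 396.7102777470288, 185.02386960828102], [0.0, 0.0, 1.0]] [ 1.301 -0.679  1.058] [[0.62, 0.78, 0.0], [0.54, -0.43, -0.73], [-0.57, 0.45, -0.69]]
top [[453.8685461411277, 0.0, 255.82770458663364], [0.0, 453.8685461411277, 194.6439606907027], [0.0, 0.0, 1.0]] [ 0.478 -0.069  1.346] [[-0.02, -1.0, 0.02], [-1.0, 0.02, -0.07], [0.07, -0.02, -1.0]]
{'time': 0.1, 'joint_positions': array([-1.25209776e+00,  8.79142281e-02,  1.37212805e+00, -5.19213700e-06,
        1.68361690e+00, -1.03084927e-01]), 'qd': array([-8.95812566e-05, -1.15995963e-03, -3.19978468e-03,  6.58941476e-04,
        1.31298314e-03,  6.49720748e-04]), 'joint_torque': array([ 1.98398448e-03, -3.53014469e+01, -3.14219785e+01, -2.08315205e-04,
        7.93025392e-03,  5.46971002e-07]), 'ee_pos': array([ 0.225021  , -0.50135977,  0.23022543]), 'tcp_rot': array([-3.06998121e+00, -6.57204929e-01,  3.57098654e-04]), 'force': array([-0.88947719,  0.48562534,  0.80527596]), 'torque': array([ 0.04963648, -0.0153534 , -0.01326988]), 'width': 0.08528977277265172} 0.0187
```

View pics/scene0.png

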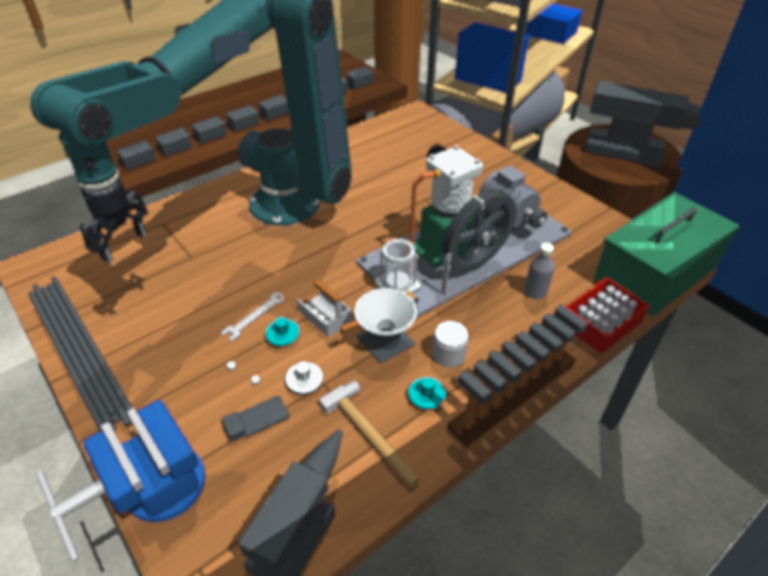

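View pics/top0.png

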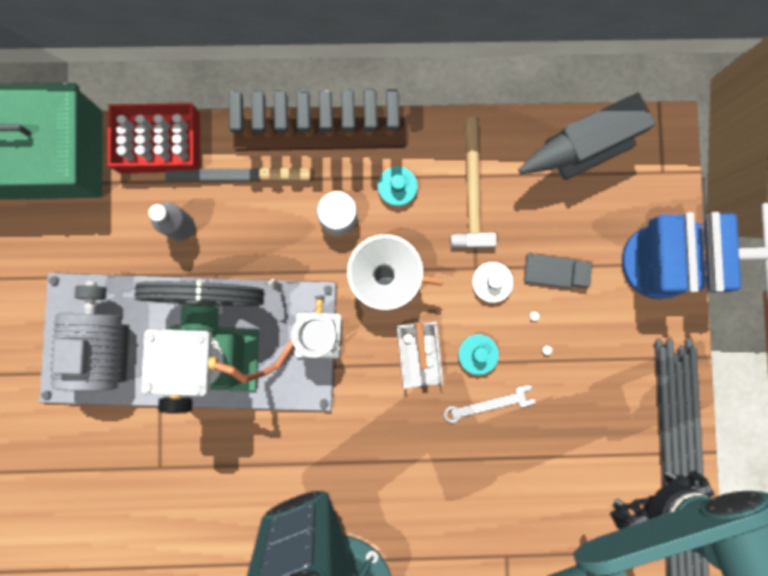

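Scene view: the white cap is at (304,377), with turquoise look-alikes at (283,332) and (427,394). Two loose tablets are at (231,365) and (255,379). In the top view the cap is at (493,283), the look-alikes at (479,355) and (398,186), the tablets at (534,316) and (547,350), the scoop at (420,355), the funnel at (385,272) and the dryer at (316,335). The cap meant is the white one; the turquoise ones are excluded by the text. Next I confirm that in a crop and measure.

```bash
cat > meas.py <<'E'
from h import *
T=cam('top'); S=cam('scene'); W=cloud(T); V=cloud(S)
save(T,'topcrop.png',(185,135,385,285),4); save(S,'scenecrop.png',(120,140,320,290),4)
def blobs(c,P,m,lo,n):
    k,l,s,ce=cv2.connectedComponentsWithStats(m.astype(np.uint8))
    for i in range(1,k):
        if s[i,4]>=lo:
            q=P[l==i]; print(n,'px',ce[i].round(1),'area',s[i,4],'bb',s[i,:4],'med',np.nanmedian(q,0).round(4),'max z',np.nanmax(q[:,2]).round(3))
for n,c,P in(('top',T,W),('scene',S,V)):
    hsv=cv2.cvtColor(c['color'],cv2.COLOR_RGB2HSV)
    table=(P[...,0]>.1)&(P[...,0]<.85)&(np.abs(P[...,1])<.7)
    white=(hsv[...,1]<60)&(hsv[...,2]>150)&table&(P[...,2]>.004)
    blobs(c,P,white,12,n+' white')
    turq=(hsv[...,0]>80)&(hsv[...,0]<95)&(hsv[...,1]>120)&table; blobs(c,P,turq&(P[...,2]<.1),60,n+' turq')
# funnel rim circle by fixed z
def circ(p):
    A=np.c_[2*p[:,:2],np.ones(len(p))]; s=np.linalg.lstsq(A,(p[:,:2]**2).sum(1),rcond=None)[0]; return s[:2],np.sqrt(s[2]+s[:2]@s[:2])
E
python3 meas.py
```

```text
top white px [ 80.7 101.4] area 12 bb [ 78 100   6   4] med [0.8467 0.3958 0.061 ] max z 0.067
top white px [ 92.8 100.9] area 14 bb [ 90 100   6   3] med [0.847  0.3605 0.0613] max z 0.065
top white px [105.4 101.1] area 13 bb [103 100   6   3] med [0.8459 0.326  0.0594] max z 0.065
top white px [117.6 100.8] area 13 bb [115 100   6   3] med [0.8462 0.2908 0.06  ] max z 0.066
top white px [155. 113.] area 19 bb [146 113  19   1] med [0.8204 0.1924 0.017 ] max z 0.025
top white px [224.  140.1] area 526 bb [211 127  27  26] med [ 0.7241 -0.012   0.076 ] max z 0.085
top white px [105.7 140.7] area 139 bb [ 99 135  19  14] med [0.7138 0.2994 0.1494] max z 0.157
top white px [477.9 167.2] area 285 bb [474 141   9  53] med [ 0.6228 -0.688   0.1599] max z 0.168
top white px [460.6 168.1] area 314 bb [457 142   9  53] med [ 0.6212 -0.6418  0.1595] max z 0.168
top white px [315.6 159.5] area 277 bb [300 155  31  10] med [ 0.6715 -0.2788  0.0258] max z 0.035
top white px [256.1 180.7] area 1787 bb [232 156  50  51] med [ 0.6076 -0.1004  0.0886] max z 0.112
top white px [327.8 187.5] area 563
[... 2420 characters left out ...]
ene white px [202.7 251.9] area 344 bb [191 242  24  20] med [ 0.595  -0.3202  0.0204] max z 0.059
scene white px [170.  252.9] area 20 bb [168 251   5   5] med [ 0.519  -0.3988  0.0081] max z 0.014
scene white px [226.2 262.6] area 190 bb [214 254  26  18] med [ 0.6718 -0.283   0.0229] max z 0.029
scene white px [ 97.6 292.1] area 253 bb [ 85 272  26  41] med [ 0.6218 -0.6461  0.1565] max z 0.16
scene white px [ 80.1 302.5] area 259 bb [ 68 282  25  42] med [ 0.6241 -0.6925  0.1563] max z 0.161
scene turq px [187.7 221.2] area 308 bb [177 212  22  19] med [ 0.454  -0.2902  0.0207] max z 0.059
scene turq px [283.9 261.9] area 387 bb [272 252  25  21] med [ 0.7867 -0.1419  0.0204] max z 0.057
```

View pics/topcrop.png

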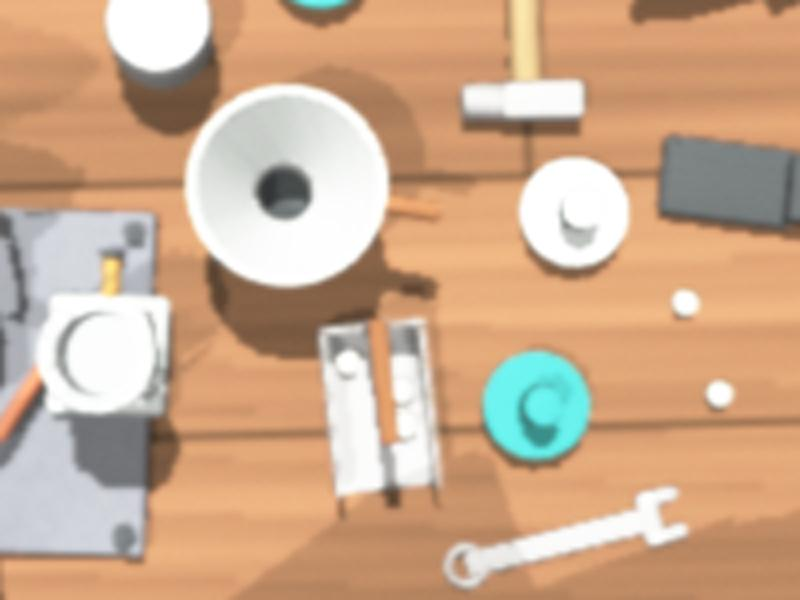

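View pics/scenecrop.png

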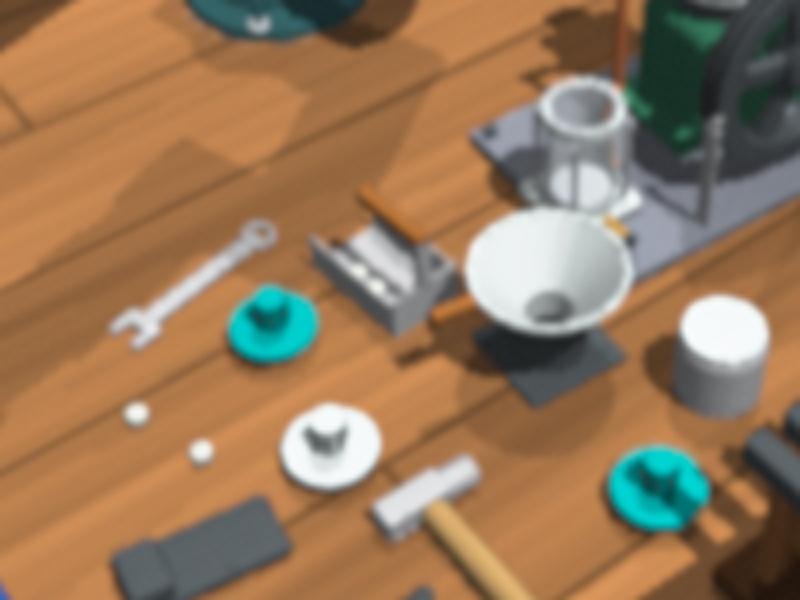

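The crops confirm the white cap with the grey knob at (572,212) top and (328,445) scene. The turquoise ones are look-alikes. The scoop's lip faces the robot, with at least 3 tablets in it. The funnel handle points along about −y, and two loose tablets lie at (685,303) and (719,394) in the top crop.

```bash
cat > m2.py <<'E'
from h import *
from meas import circ
import io
def fitc(p,it=4,tol=.004):
    for _ in range(it):
        c,R=circ(p); d=np.abs(np.linalg.norm(p[:,:2]-c,axis=1)-R); p=p[d<max(tol,np.percentile(d,80))]
    return c.round(4),round(R,4),len(p)
def near(P,x,y,rad,lo,hi): return P[(np.hypot(P[...,0]-x,P[...,1]-y)<rad)&(P[...,2]>lo)&(P[...,2]<hi)]
def line(p):
    m=p[:,:2].mean(0); w,v=np.linalg.eigh(np.cov(p[:,:2].T)); d=v[:,1]; t=(p[:,:2]-m)@d
    return m.round(4),'z',np.percentile(p[:,2],[5,50,95]).round(3),'yaw',np.degrees(np.arctan2(d[1],d[0])).round(1),'ends',(m+d*t.min()).round(3),(m+d*t.max()).round(3),len(p)
if __name__=='__main__':
  for n in('top','scene'):
    c=cam(n);P=cloud(c); hsv=cv2.cvtColor(c['color'],cv2.COLOR_RGB2HSV); org=(hsv[...,0]<18)&(hsv[...,1]>120)
    print('==',n)
    print('dryer rim',fitc(near(P,.465,.03,.06,.128,.142)), np.median(near(P,.465,.03,.06,.128,.142)[:,2]))
    print('funnel rim',fitc(near(P,.6,-.1,.085,.098,.108)))
    o=P.copy(); o[~org]=np.nan
    h=near(o,.6,-.1,.13,.075,.11); print('handle',line(h) if len(h)>5 else len(h))
    h=near(o,.46,-.16,.09,.08,.12); print('scoop bar',line(h) if len(h)>5 else len(h))
    k=near(P,.59,-.315,.04,.05,.07); print('knob',k.mean(0).round(4),fitc(k) if len(k)>5 else len(k))
    k=near(P,.59,-.315,.06,.017,.03); print('cap disc',fitc(k),np.median(k[:,2]))
    k=near(P,.49,.22,.12,.27,.284); print('head',k.mean(0).round(4),k.min(0),k.max(0))
    k=near(P,.56,.22,.2,.225,.26); k=k[k[:,0]>.54];print('wheel',k.mean(0).round(4),k.min(0),k.max(0))
    k=P[(np.abs(P[...,1]-.07)<.06)&(P[...,2]>.145)&(P[...,2]<.27)&(np.abs(P[...,0]-.45)<.12)]; print('near dryer high',len(k),k.min(0) if len(k) else '',k.max(0) if len(k) else '')
    for b in((.52,-.397),(.452,-.418)): k=near(P,*b,.015,.007,.02); print('tab',k.mean(0).round(4),len(k))
E
python3 m2.py | grep -v px
python3 - <<'E'
import cv2;
a=cv2.imread('pics/top0.png')
E
```

```text
== top
dryer rim (array([0.4902, 0.0309]), np.float64(0.0328), 207) 0.13589230724173065
funnel rim (array([ 0.6039, -0.0993]), np.float64(0.0636), 361)
handle (array([ 0.555, -0.178]), 'z', array([0.099, 0.103, 0.107]), 'yaw', np.float64(162.9), 'ends', array([ 0.593, -0.19 ]), array([ 0.487, -0.157]), 86)
scoop bar (array([ 0.4708, -0.1621]), 'z', array([0.1  , 0.104, 0.108]), 'yaw', np.float64(-175.9), 'ends', array([ 0.509, -0.159]), array([ 0.429, -0.165]), 91)
knob [ 0.5876 -0.3107  0.0572] (array([ 0.5877, -0.311 ]), np.float64(0.0113), 54)
cap disc (array([ 0.588 , -0.3114]), np.float64(0.0317), 183) 0.02300194780923264
head [0.4482 0.2265 0.2809] [0.37404894 0.14297528 0.27005467] [0.50207232 0.28495476 0.28399753]
wheel [0.566  0.2234 0.2428] [0.5489999  0.15353542 0.22500337] [0.58385833 0.29970546 0.25653184]
near dryer high 89 [0.41932156 0.11666661 0.14504962] [0.56974152 0.12998459 0.24401962]
tab [ 0.519  -0.3929  0.0123] 30
tab [ 0.4519 -0.416   0.0121] 27
== scene
dryer rim (array([0.4897, 0.026 ]), np.float64(0.0332), 84) 0.13190539665127096
funnel rim (array([ 0.60
[... 177 characters left out ...]
0.487, -0.163]), 79)
scoop bar (array([ 0.465 , -0.1687]), 'z', array([0.092, 0.099, 0.103]), 'yaw', np.float64(-174.5), 'ends', array([ 0.507, -0.165]), array([ 0.425, -0.173]), 83)
knob [ 0.5878 -0.3164  0.0535] (array([ 0.5875, -0.3165]), np.float64(0.0113), 39)
cap disc (array([ 0.5881, -0.3164]), np.float64(0.0322), 104) 0.01970331491200575
head [0.4519 0.2213 0.2786] [0.37198269 0.14271846 0.27003215] [0.50372487 0.27888955 0.28385439]
wheel [0.5696 0.2111 0.2383] [0.54894608 0.15189404 0.22531718] [0.58449898 0.28663047 0.25022632]
near dryer high 126 [0.41564067 0.11198337 0.14570511] [0.56930162 0.12974288 0.2532516 ]
tab [ 0.5189 -0.3984  0.0103] 18
tab [ 0.4522 -0.4218  0.0108] 12
```

```bash
cat > go.py <<'E'
import sys
from h import *
from scipy.spatial.transform import Rotation as Ro
def go(p=None,yaw=None,tilt=0,axis=(0,1,0)):
    """tool-down pose with tool x at yaw deg, then turned tilt deg about own axis; prints rows' units"""
    s=sensors.get_state(); R=Ro.from_rotvec(s['tcp_rot']); e=np.array(s['ee_pos']); M=R.as_matrix()
    cy=np.degrees(np.arctan2(M[1,0],M[0,0]))
    print('t',round(s['time'],2),'tcp',e.round(4),'yaw',cy.round(1),'zax',M[:,2].round(3),'w',round(s['width'],4),'F',np.round(s['force'],1),'q',np.round(s['joint_positions'],2))
    if yaw is not None:
        a=np.radians(yaw); T=Ro.from_matrix(np.array([[np.cos(a),np.sin(a),0],[np.sin(a),-np.cos(a),0],[0,0,-1]]).T)
        T=Ro.from_matrix(np.array([[np.cos(a),np.sin(a),0],[np.sin(a),-np.cos(a),0],[0,0,-1]]).T)*Ro.from_rotvec(np.radians(tilt)*np.array(axis,float))
        print(' turn units (tool, deg/5):',(np.degrees((R.inv()*T).as_rotvec())/5).round(2)); 
    else: T=R
    if p is not None:
        d=np.array(p,float)-e; print(' shift units BEFORE turn:',(R.inv().apply(d)/.04).round(3),' AFTER turn:',(T.inv().apply(d)/.04).round(3))
if __name__=='__main__':
    a=[float(x) for x in sys.argv[1:]]
    go(a[:3] if len(a)>=3 else None, a[3] if len(a)>3 else None, a[4] if len(a)>4 else 0)
E
python3 -m handwheel '{"translation":[[0,0,-1],[0,0,-1],[0,0,0],[0,0,0],[0,0,0],[0,0,0],[0,0,0],[0,0,0],[0,0,0],[0,0,0],[0,0,0],[0,0,0],[0,0,0]],"angular":[[0,0,-1],[0,0,-1],[0,0,-1],[0,0,-1],[0,0,-1],[0,0,-1],[0,0,-1],[0,0,-1],[0,0,-1],[0,0,-1],[0,0,-1],[0,0,-1],[0,0,-0.6]]}' 1
python3 - <<'E'
from m2 import *
for n in('top','scene'):
    c=cam(n);P=cloud(c); hsv=cv2.cvtColor(c['color'],cv2.COLOR_RGB2HSV); org=(hsv[...,0]<18)&(hsv[...,1]>120)
    o=P.copy(); o[~org]=np.nan
    h=near(o,.595,-.19,.032,.08,.115); print('handle',line(h))
E
python3 go.py 0.595 -0.19 0.2 87
```

```text
time: 2.02
ee_pos: [0.2252, -0.5018, 0.3113]
tcp_rot: [2.274, 2.168, -0.0]
force: [-0.1, 0.7, 0.3]
width: 0.0857
top white px [ 80.5 101.4] area 12 bb [ 78 100   6   4] med [0.8463 0.3958 0.0626] max z 0.066
top white px [ 93.2 101.1] area 12 bb [ 91 100   5   3] med [0.8469 0.3594 0.0611] max z 0.068
top white px [105.3 100.9] area 15 bb [103 100   6   3] med [0.8465 0.3256 0.0595] max z 0.067
top white px [117.8 100.8] area 14 bb [115 100   6   3] med [0.8464 0.2901 0.0613] max z 0.068
top white px [156. 113.] area 17 bb [148 113  17   1] med [0.8202 0.191  0.0171] max z 0.022
top white px [223.9 140.1] area 529 bb [211 128  27  25] med [ 0.7241 -0.0117  0.0761] max z 0.084
top white px [105.7 140.8] area 138 bb [ 99 135  19  14] med [0.7137 0.3001 0.1489] max z 0.157
top white px [477.8 166.8] area 279 bb [474 141   9  53] med [ 0.6252 -0.688   0.16  ] max z 0.166
top white px [460.5 168.1] area 311 bb [457 142   9  53] med [ 0.6209 -0.6419  0.1597] max z 0.17
top white px [315.6 159.4] area 275 bb [300 155  31  10] med [ 0.6712 -0.2783  0.0262] max z 0.033
top white px [255.9 180
[... 2905 characters left out ...]
37 -0.2896  0.0209] max z 0.059
scene turq px [283.9 261.9] area 391 bb [272 252  25  21] med [ 0.7866 -0.1422  0.0204] max z 0.059
handle (array([ 0.586 , -0.1877]), 'z', array([0.097, 0.103, 0.106]), 'yaw', np.float64(79.2), 'ends', array([ 0.583, -0.204]), array([ 0.589, -0.171]), 56)
handle (array([ 0.5878, -0.1915]), 'z', array([0.089, 0.097, 0.103]), 'yaw', np.float64(80.1), 'ends', array([ 0.585, -0.21 ]), array([ 0.591, -0.173]), 58)
t 2.23 tcp [ 0.2251 -0.5018  0.3114] yaw 87.1 zax [ 0. -0. -1.] w 0.0856 F [ 0.1  0.2 -0.6] q [-1.25  0.09  1.22 -0.    1.84 -1.2 ]
 turn units (tool, deg/5): [0.   0.   0.02]
 shift units BEFORE turn: [8.251 8.843 2.783]  AFTER turn: [8.268 8.826 2.784]
```

```bash
sed -i 's/^from meas import circ/def circ(p):\n    A=np.c_[2*p[:,:2],np.ones(len(p))]; s=np.linalg.lstsq(A,(p[:,:2]**2).sum(1),rcond=None)[0]; return s[:2],np.sqrt(s[2]+s[:2]@s[:2])/' m2.py
python3 -m handwheel '{"translation":[[0,0,0],[0,0,0],[0.85,0.68,0],[0.85,0.68,0],[0.85,0.68,0],[0.85,0.68,0],[0.85,0.68,0],[0.85,0.68,0.6],[0.85,0.68,0.6],[0.85,0.68,0.7],[0.85,0.68,0.7],[0.85,0.68,0.7],[0.85,0.68,0.7],[0,0,0]],"angular":[[0,0,0.76],[0,0,0.76],[0,0,0],[0,0,0],[0,0,0],[0,0,0],[0,0,0],[0,0,0],[0,0,0],[0,0,0],[0,0,0],[0,0,0],[0,0,0],[0,0,0]]}' 1
python3 go.py 0.5877 -0.1885 0.077 79.5
```

```text
time: 3.98
ee_pos: [0.587, -0.1851, 0.1472]
tcp_rot: [-2.406, -2.01, 0.004]
force: [-0.4, -0.2, 0.5]
width: 0.0855
t 3.98 tcp [ 0.587  -0.1851  0.1472] yaw 79.8 zax [-0.006  0.003 -1.   ] w 0.0855 F [-0.4 -0.2  0.5] q [-0.4   0.27  1.33  0.    1.55 -0.22]
 turn units (tool, deg/5): [-0.08 -0.02  0.05]
 shift units BEFORE turn: [-0.085  0.043  1.754]  AFTER turn: [-0.081  0.032  1.754]
```

```bash
python3 -m handwheel '{"translation":[[-0.04,0.02,0.6],[-0.04,0.02,0.6],[0,0,0.55],[0,0,0]],"angular":[[-0.08,0,0],[0,0,0.05],[0,0,0],[0,0,0]]}' 1
python3 -m handwheel '{"translation":[[0,0,0],[0,0,0],[0,0,0],[0,0,0],[0,0,0],[0,0,0],[0,0,0],[0,0,0]],"angular":[[0,0,0],[0,0,0],[0,0,0],[0,0,0],[0,0,0],[0,0,0],[0,0,0],[0,0,0]]}' 0 80
python3 go.py 
python3 -m handwheel '{"translation":[[0,0,-0.5],[0,0,-0.5],[0,0,-0.5],[0,0,-0.5],[0,0,-0.5],[0,0,-0.5],[0,0,-0.5],[0,0,-0.5],[0,0,-0.5],[0,0,0],[0,0,0]],"angular":[[0,0,0],[0,0,0],[0,0,0],[0,0,0],[0,0,0],[0,0,0],[0,0,0],[0,0,0],[0,0,0],[0,0,0],[0,0,0]]}'
python3 - <<'E'
from m2 import *
S=cam('scene'); save(S,'f1.png',(120,100,320,250),3)
T=cam('top')
for c in(T,S):
    P=cloud(c); k=near(P,.6,-.1,.09,.26,.31); print(len(k)); z=np.percentile(k[:,2],99);print(z)
    k=near(P,.6,-.1,.09,.255,.32);A=np.c_[k[:,:2],np.ones(len(k))]
    print(fitc(k[k[:,2]>z-.012]))
E
python3 go.py
```

```text
time: 4.47
ee_pos: [0.5868, -0.192, 0.0799]
tcp_rot: [2.418, 2.002, 0.004]
force: [-1.1, 0.2, -0.0]
width: 0.0854
time: 5.48
ee_pos: [0.5878, -0.1917, 0.0813]
tcp_rot: [2.415, 2.003, 0.005]
force: [-5.6, -0.5, 3.1]
width: 0.0102
t 5.47 tcp [ 0.5878 -0.1917  0.0813] yaw 79.3 zax [ 0.005 -0.001 -1.   ] w 0.0102 F [-5.6 -0.5  3.1] q [-0.41  0.31  1.42  0.    1.41 -0.22]
time: 6.85
ee_pos: [0.5874, -0.1913, 0.261]
tcp_rot: [2.414, 2.001, 0.008]
force: [0.0, 0.2, -1.7]
width: 0.01
1106
0.28721470447033226
(array([ 0.6045, -0.0999]), np.float64(0.0639), 400)
566
0.28367484408771354
(array([ 0.6058, -0.1047]), np.float64(0.0641), 252)
t 6.95 tcp [ 0.587  -0.1912  0.26  ] yaw 79.3 zax [ 0.005 -0.001 -1.   ] w 0.01 F [ 0.2  0.6 -1.6] q [-0.41  0.23  1.15  0.    1.76 -0.22]
```

View pics/f1.png

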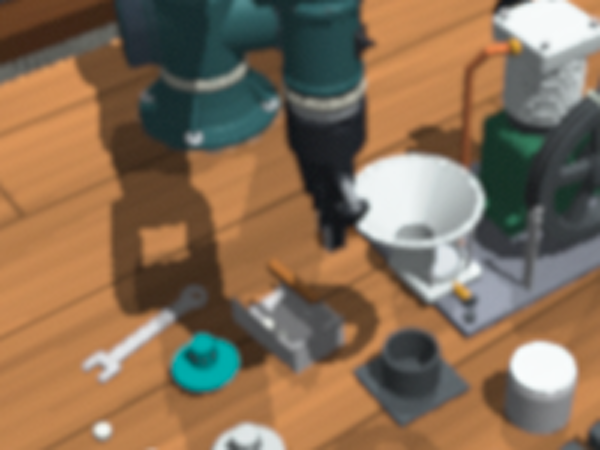

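Funnel held level at (420,195) in the crop, with the stand empty at (410,350).

```bash
python3 -m handwheel '{"translation":[[0.446,-0.572,0],[0.446,-0.572,0],[0.446,-0.572,0],[0.446,-0.572,0],[0.446,-0.572,0],[0.446,-0.572,0],[0,0,0],[0,0,0]],"angular":[[0,0,0],[0,0,0],[0,0,0],[0,0,0],[0,0,0],[0,0,0],[0,0,0],[0,0,0]]}'
python3 - <<'E'
from m2 import *
for c in(cam('top'),cam('scene')):
    P=cloud(c); k=near(P,.49,.028,.09,.26,.32); z=np.percentile(k[:,2],99)
    print(z,fitc(k[k[:,2]>z-.012]),'stand',fitc(near(P,.6037,-.102,.05,.052,.064)))
E
python3 go.py
```

```text
time: 7.95
ee_pos: [0.4723, -0.0611, 0.2598]
tcp_rot: [2.415, 2.001, 0.006]
force: [1.2, -0.9, -0.7]
width: 0.0103
0.2864498805397534 (array([0.4903, 0.0299]), np.float64(0.0638), 347) stand (array([ 0.6037, -0.0983]), np.float64(0.0314), 120)
0.28207338097529583 (array([0.4912, 0.0242]), np.float64(0.064), 190) stand (array([ 0.6033, -0.1033]), np.float64(0.0311), 71)
t 8.05 tcp [ 0.4725 -0.0613  0.2599] yaw 79.3 zax [ 0.006 -0.001 -1.   ] w 0.01 F [ 1.2 -0.2 -1.1] q [-0.25 -0.09  1.49  0.    1.73 -0.06]
```

```bash
python3 -m handwheel '{"translation":[[0.03,-0.03,0.4],[0,0,0.4],[0,0,0.4],[0,0,0.4],[0,0,0.4],[0,0,0.3],[0,0,0.2],[0,0,0]],"angular":[[0,0,0],[0,0,0],[0,0,0],[0,0,0],[0,0,0],[0,0,0],[0,0,0],[0,0,0]]}' 
python3 -m handwheel '{"translation":[[0,0,0.05],[0,0,0]],"angular":[[0,0,0],[0,0,0]]}'
python3 - <<'E'
from m2 import *
S=cam('scene'); save(S,'f2.png',(180,100,320,205),4)
for c in(cam('top'),S):
    P=cloud(c); k=near(P,.49,.028,.09,.16,.22); z=np.percentile(k[:,2],99)
    print(z,fitc(k[k[:,2]>z-.012]))
E
python3 go.py
```

```text
time: 9.05
ee_pos: [0.4724, -0.0599, 0.1611]
tcp_rot: [2.413, 2.0, 0.008]
force: [-0.2, -1.6, 1.6]
width: 0.0102
time: 9.3
ee_pos: [0.4726, -0.0602, 0.1597]
tcp_rot: [2.413, 1.999, 0.008]
force: [-1.1, -4.0, 5.9]
width: 0.0103
0.18900616445496402 (array([0.4907, 0.0307]), np.float64(0.0638), 292)
0.1864020530125051 (array([0.4902, 0.0259]), np.float64(0.0646), 162)
t 9.4 tcp [ 0.4726 -0.0602  0.1598] yaw 79.3 zax [ 0.009 -0.003 -1.   ] w 0.0103 F [-1.1 -4.7  4.7] q [-0.25 -0.06  1.66 -0.    1.53 -0.06]
```

View pics/f2.png

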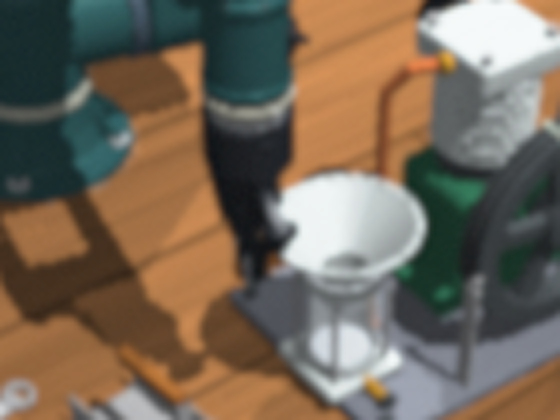

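Funnel seated in the bowl (345,230), gripper still on the handle with 5 N contact. Release, then go to the loose tablets.

```bash
python3 -m handwheel '{"translation":[[0,0,0],[0,0,0],[0,0,0],[0,0,0]],"angular":[[0,0,0],[0,0,0],[0,0,0],[0,0,0]]}' 0.5
python3 -m handwheel '{"translation":[[0,0,-0.4],[0,0,-0.6],[0,0,-0.8],[0,0,-0.7],[-0.8,0.27,0],[-0.8,0.27,0],[-0.8,0.27,0],[-0.8,0.27,0],[-0.8,0.27,0.5],[-0.8,0.27,0.5],[-0.8,0.27,0.5],[-0.8,0.27,0.5],[-0.8,0.27,0.5],[-0.8,0.27,0.5],[0,0,0.7],[0,0,0.7],[0,0,0]],"angular":[[0,0,0],[0,0,0],[0,0,0],[0,0,0],[0,0,0],[0,0,0],[0,0,0],[0,0,0],[0,0,0],[0,0,0],[0,0,0],[0,0,0],[0,0,0],[0,0,0],[0,0,0],[0,0,0],[0,0,0]]}'
python3 - <<'E'
from m2 import *
T=cam('top');S=cam('scene');save(S,'t1.png',(120,180,260,285),4)
for c in(T,S):
    P=cloud(c)
    for b in((.52,-.395),(.452,-.419)): k=near(P,*b,.018,.007,.02); print('tab',k.mean(0).round(4),len(k))
    k=near(P,.49,.028,.09,.16,.22); z=np.percentile(k[:,2],99); print(z,fitc(k[k[:,2]>z-.012]))
E
python3 go.py .5205 -.3956 .004
```

```text
time: 9.9
ee_pos: [0.4718, -0.0593, 0.158]
tcp_rot: [2.415, 2.002, 0.007]
force: [0.1, -0.1, -0.4]
width: 0.0427
time: 12.02
ee_pos: [0.5181, -0.3931, 0.0807]
tcp_rot: [-2.419, -2.005, -0.006]
force: [-0.3, -0.3, -0.0]
width: 0.0424
tab [ 0.5215 -0.3907  0.012 ] 18
tab [ 0.4488 -0.4144  0.0126] 15
0.19060628352039982 (array([0.4921, 0.0275]), np.float64(0.0643), 362)
tab [ 0.5186 -0.3988  0.0092] 19
tab [ 0.4524 -0.4217  0.0103] 16
0.1861394018974424 (array([0.4922, 0.0232]), np.float64(0.0645), 178)
t 12.12 tcp [ 0.5198 -0.3945  0.0845] yaw 79.3 zax [ 0.008 -0.002 -1.   ] w 0.0426 F [ 0.4 -0.3  0.2] q [-0.74  0.37  1.32  0.    1.44 -0.55]
 shift units BEFORE turn: [-0.022  0.006  2.014]  AFTER turn: [-0.022  0.006  2.014]
```

View pics/t1.png

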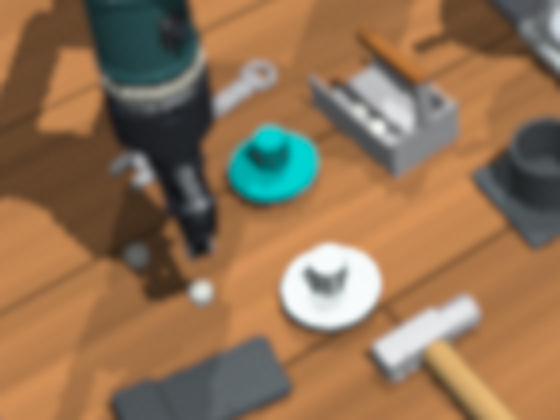

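The gripper stands above tablet 1 (200,292), and tablet 2 is at (135,255).

```bash
python3 -m handwheel '{"translation":[[-0.02,0,0.5],[0,0,0.5],[0,0,0.5],[0,0,0.3],[0,0,0.15],[0,0,0.02],[0,0,0]],"angular":[[0,0,0],[0,0,0],[0,0,0],[0,0,0],[0,0,0],[0,0,0],[0,0,0]]}' 
python3 -m handwheel '{"translation":[[0,0,0],[0,0,0],[0,0,0],[0,0,0]],"angular":[[0,0,0],[0,0,0],[0,0,0],[0,0,0]]}' 0 30
python3 go.py
python3 -m handwheel '{"translation":[[0,0,-0.4],[0,0,-0.6],[0,0,-0.8],[0,0,-0.8],[0,0,-0.8],[0,0,-0.8],[0,0,-0.8],[0,0,-0.6],[0,0,0]],"angular":[[0,0,0],[0,0,0],[0,0,0],[0,0,0],[0,0,0],[0,0,0],[0,0,0],[0,0,0],[0,0,0]]}' 
python3 go.py .492 .0254 .21
```

```text
time: 13.0
ee_pos: [0.5201, -0.3954, 0.0052]
tcp_rot: [2.413, 2.001, 0.007]
force: [0.5, -0.4, 0.5]
width: 0.0427
time: 13.5
ee_pos: [0.5201, -0.3954, 0.0053]
tcp_rot: [2.413, 2.0, 0.007]
force: [-0.0, -0.4, 3.8]
width: 0.0156
t 13.5 tcp [ 0.5201 -0.3954  0.0053] yaw 79.3 zax [ 0.008 -0.003 -1.   ] w 0.0156 F [-0.  -0.4  3.8] q [-0.74  0.44  1.39  0.    1.3  -0.55]
time: 14.62
ee_pos: [0.5188, -0.3954, 0.2319]
tcp_rot: [2.41, 1.998, 0.008]
force: [-0.3, -0.9, -0.6]
width: 0.0158
t 14.62 tcp [ 0.5188 -0.3954  0.2319] yaw 79.3 zax [ 0.011 -0.005 -1.   ] w 0.0158 F [-0.3 -0.9 -0.6] q [-0.74  0.31  1.11  0.    1.71 -0.55]
 shift units BEFORE turn: [10.214 -2.615  0.483]  AFTER turn: [10.214 -2.615  0.483]
```

```bash
python3 -m handwheel '{"translation":[[0.786,-0.2,0],[0.786,-0.2,0],[0.786,-0.2,0],[0.786,-0.2,0],[0.786,-0.2,0],[0.786,-0.2,0],[0.786,-0.2,0],[0.786,-0.2,0],[0.786,-0.2,0],[0.786,-0.2,0],[0.786,-0.2,0],[0.786,-0.2,0],[0.786,-0.2,0],[0,0,0.5],[0,0,0.5],[0,0,0],[0,0,0]],"angular":[[0,0,0],[0,0,0],[0,0,0],[0,0,0],[0,0,0],[0,0,0],[0,0,0],[0,0,0],[0,0,0],[0,0,0],[0,0,0],[0,0,0],[0,0,0],[0,0,0],[0,0,0],[0,0,0],[0,0,0]]}' 
python3 go.py
python3 -m handwheel '{"translation":[[0,0,0],[0,0,0],[0,0,0],[0,0,0]],"angular":[[0,0,0],[0,0,0],[0,0,0],[0,0,0]]}' 0.5
python3 -m handwheel '{"translation":[[0,0,-0.6],[0,0,-0.6],[-0.786,0.17,0],[-0.786,0.17,0],[-0.786,0.17,0],[-0.786,0.17,0],[-0.786,0.17,0],[-0.786,0.17,0],[-0.786,0.17,0],[-0.786,0.17,0],[-0.786,0.17,0],[-0.786,0.17,0.8],[-0.786,0.17,0.8],[-0.786,0.17,0.8],[-0.786,0.17,0.8],[0,0,0]],"angular":[[0,0,0],[0,0,0],[0,0,0],[0,0,0],[0,0,0],[0,0,0],[0,0,0],[0,0,0],[0,0,0],[0,0,0],[0,0,0],[0,0,0],[0,0,0],[0,0,0],[0,0,0],[0,0,0]]}'
python3 - <<'E'
from m2 import *
T=cam('top');S=cam('scene')
print('white px in bowl region', [int(((c['color'][y0:y1,x0:x1].min(-1))>150).sum()) for c,(x0,x1,y0,y1) in ((T,(190,235,200,250)),(S,(240,280,170,195)))])
im=np.hstack([cv2.resize(S['color'][145:205,230:300],None,fx=5,fy=5,interpolation=2),cv2.resize(T['color'][190:250,180:250],None,fx=5,fy=5,interpolation=2)])
cv2.imwrite('pics/b1.png',im[...,::-1])
for c in(T,S):
    P=cloud(c)
    for b in((.452,-.419),): k=near(P,*b,.022,.007,.02); print('tab',k.mean(0).round(4),len(k))
E
python3 go.py .452 -.4185 .0045
```

```text
time: 16.75
ee_pos: [0.4918, 0.0261, 0.1875]
tcp_rot: [2.415, 2.002, 0.006]
force: [0.3, -0.4, 0.7]
width: 0.0157
t 16.75 tcp [0.4918 0.0261 0.1875] yaw 79.3 zax [ 0.006 -0.001 -1.   ] w 0.0157 F [ 0.3 -0.4  0.7] q [-0.06 -0.03  1.58 -0.    1.59  0.12]
time: 17.25
ee_pos: [0.492, 0.0261, 0.1877]
tcp_rot: [2.414, 2.001, 0.007]
force: [0.9, 0.3, -0.3]
width: 0.0427
time: 19.25
ee_pos: [0.5014, -0.3924, 0.1035]
tcp_rot: [-2.419, -2.0, -0.005]
force: [0.2, 0.2, -1.0]
width: 0.0427
white px in bowl region [2047, 264]
tab [ 0.4348 -0.407   0.0083] 1
tab [ 0.4509 -0.4213  0.0099] 12
t 19.35 tcp [ 0.5036 -0.3918  0.108 ] yaw 79.3 zax [ 0.007 -0.    -1.   ] w 0.0425 F [-0.1  0.1 -0.2] q [-0.75  0.33  1.33  0.    1.48 -0.57]
 shift units BEFORE turn: [-0.899 -1.159  2.58 ]  AFTER turn: [-0.899 -1.159  2.58 ]
```

View pics/b1.png

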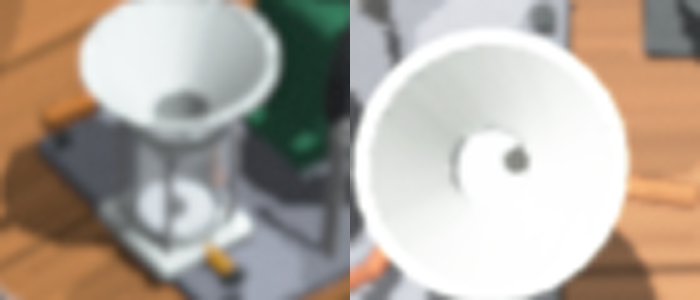

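The bowl now shows something on its floor (175,205), and the funnel hole is clear. Next, tablet 2.

```bash
python3 -m handwheel '{"translation":[[-0.46,-0.58,0.4],[-0.46,-0.58,0.5],[0,0,0.5],[0,0,0.5],[0,0,0.4],[0,0,0.2],[0,0,0.08],[0,0,0]],"angular":[[0,0,0],[0,0,0],[0,0,0],[0,0,0],[0,0,0],[0,0,0],[0,0,0],[0,0,0]]}' 
python3 -m handwheel '{"translation":[[0,0,0],[0,0,0],[0,0,0],[0,0,0]],"angular":[[0,0,0],[0,0,0],[0,0,0],[0,0,0]]}' 0 30
python3 -m handwheel '{"translation":[[0,0,-0.4],[0,0,-0.6],[0,0,-0.8],[0,0,-0.8],[0,0,-0.8],[0,0,-0.8],[0,0,-0.8],[0,0,-0.6],[0,0,0]],"angular":[[0,0,0],[0,0,0],[0,0,0],[0,0,0],[0,0,0],[0,0,0],[0,0,0],[0,0,0],[0,0,0]]}' 
python3 go.py .492 .0255 .19
```

```text
time: 20.35
ee_pos: [0.4522, -0.4198, 0.0049]
tcp_rot: [2.414, 2.001, 0.007]
force: [0.2, -0.4, 0.4]
width: 0.0426
time: 20.85
ee_pos: [0.4523, -0.4203, 0.0056]
tcp_rot: [2.413, 2.0, 0.007]
force: [0.6, -0.3, 3.3]
width: 0.0159
time: 21.98
ee_pos: [0.451, -0.4201, 0.2322]
tcp_rot: [2.41, 1.998, 0.007]
force: [-0.1, 0.2, -0.2]
width: 0.0157
t 21.98 tcp [ 0.451  -0.4201  0.2322] yaw 79.3 zax [ 0.011 -0.006 -1.   ] w 0.0157 F [-0.1  0.2 -0.2] q [-0.84  0.23  1.21  0.    1.69 -0.66]
 shift units BEFORE turn: [11.142 -1.07   1.001]  AFTER turn: [11.142 -1.07   1.001]
```

```bash
python3 -m handwheel '{"translation":[[0.796,-0.076,0],[0.796,-0.076,0],[0.796,-0.076,0],[0.796,-0.076,0],[0.796,-0.076,0],[0.796,-0.076,0],[0.796,-0.076,0],[0.796,-0.076,0],[0.796,-0.076,0],[0.796,-0.076,0],[0.796,-0.076,0],[0.796,-0.076,0],[0.796,-0.076,0],[0.796,-0.076,0],[0,0,0.5],[0,0,0.5],[0,0,0],[0,0,0]],"angular":[[0,0,0],[0,0,0],[0,0,0],[0,0,0],[0,0,0],[0,0,0],[0,0,0],[0,0,0],[0,0,0],[0,0,0],[0,0,0],[0,0,0],[0,0,0],[0,0,0],[0,0,0],[0,0,0],[0,0,0],[0,0,0]]}' 
python3 go.py
python3 -m handwheel '{"translation":[[0,0,0],[0,0,0],[0,0,0],[0,0,0]],"angular":[[0,0,0],[0,0,0],[0,0,0],[0,0,0]]}' 0.5
python3 -m handwheel '{"translation":[[0,0,-0.7],[0,0,-0.7],[-0.82,0.01,0],[-0.82,0.01,0],[-0.82,0.01,0],[-0.82,0.01,0],[-0.82,0.01,0],[-0.82,0.01,0],[0,0,0]],"angular":[[0,0,0],[0,0,0],[0,0,0],[0,0,0],[0,0,0],[0,0,0],[0,0,0],[0,0,0],[0,0,0]]}' 
python3 -m handwheel '{"translation":[[0,0,0],[0,0,0],[0,0,0],[0,0,0],[0,0,0],[0,0,0],[0,0,0],[0,0,0],[0,0,0],[0,0,0],[0,0,0],[0,0,0],[0,0,0],[0,0,0],[0,0,0],[0,0,0]],"angular":[[0,0,1],[0,0,1],[0,0,1],[0,0,1],[0,0,1],[0,0,1],[0,0,1],[0,0,1],[0,0,1],[0,0,1],[0,0,1],[0,0,1],[0,0,1],[0,0,1],[0,0,0.9],[0,0,0]]}'
python3 - <<'E'
from m2 import *
T=cam('top');S=cam('scene')
im=np.hstack([cv2.resize(S['color'][145:205,230:300],None,fx=5,fy=5,interpolation=2),cv2.resize(T['color'][190:250,180:250],None,fx=5,fy=5,interpolation=2)])
cv2.imwrite('pics/b2.png',im[...,::-1])
c=S;P=cloud(c); hsv=cv2.cvtColor(c['color'],cv2.COLOR_RGB2HSV); org=(hsv[...,0]<18)&(hsv[...,1]>120)
o=P.copy(); o[~org]=np.nan
h=near(o,.46,-.167,.055,.085,.115); print('scoop bar',line(h))
E
python3 go.py .458 -.167 .077 4.8
```

```text
time: 24.22
ee_pos: [0.4913, 0.0264, 0.1884]
tcp_rot: [2.415, 2.002, 0.007]
force: [0.5, 0.2, 0.6]
width: 0.0153
t 24.23 tcp [0.4913 0.0264 0.1884] yaw 79.3 zax [ 0.006 -0.001 -1.   ] w 0.0153 F [0.5 0.2 0.6] q [-0.06 -0.03  1.58 -0.    1.59  0.13]
time: 24.72
ee_pos: [0.4915, 0.0264, 0.1886]
tcp_rot: [2.414, 2.001, 0.007]
force: [0.0, 0.3, 0.5]
width: 0.0426
time: 25.85
ee_pos: [0.4565, -0.1689, 0.2442]
tcp_rot: [2.418, 1.997, 0.006]
force: [0.0, 0.1, 0.8]
width: 0.0429
time: 27.85
ee_pos: [0.4571, -0.1664, 0.2445]
tcp_rot: [3.137, 0.135, 0.011]
force: [-0.2, -0.5, -0.0]
width: 0.043
scoop bar (array([ 0.4651, -0.1687]), 'z', array([0.093, 0.099, 0.103]), 'yaw', np.float64(-174.7), 'ends', array([ 0.509, -0.165]), array([ 0.424, -0.173]), 84)
t 27.95 tcp [ 0.4571 -0.1667  0.2445] yaw 4.9 zax [ 0.007 -0.001 -1.   ] w 0.043 F [ 0.7  0.3 -0.2] q [-0.47 -0.06  1.5   0.    1.7   1.02]
 turn units (tool, deg/5): [ 0.02 -0.08  0.03]
 shift units BEFORE turn: [-6.000e-03  3.000e-03  4.186e+00]  AFTER turn: [0.023 0.01  4.186]
```

View pics/b2.png

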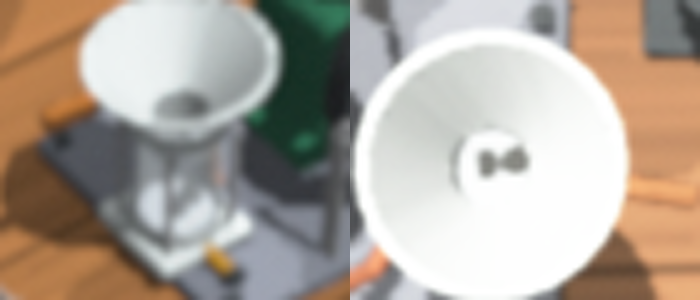

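Two tablets with their shadows show in the bowl (485–515,160). Now the scoop.

```bash
python3 -m handwheel '{"translation":[[0,0,0.8],[0,0,0.8],[0,0,0.8],[0,0,0.8],[0,0,0.5],[0,0,0.4],[0,0,0.1],[0,0,0]],"angular":[[0,-0.08,0],[0,0,0],[0,0,0],[0,0,0],[0,0,0],[0,0,0],[0,0,0],[0,0,0]]}' 
python3 -m handwheel '{"translation":[[0,0,0],[0,0,0],[0,0,0],[0,0,0],[0,0,0],[0,0,0]],"angular":[[0,0,0],[0,0,0],[0,0,0],[0,0,0],[0,0,0],[0,0,0]]}' 0 100
python3 go.py
python3 -m handwheel '{"translation":[[0,0,-0.2],[0,0,-0.4],[0,0,-0.6],[0,0,-0.6],[0,0,-0.6],[0,0,-0.6],[0,0,-0.6],[0,0,-0.6],[0,0,-0.6],[0,0,-0.6],[0,0,-0.5],[0,0,-0.3],[0,0,0]],"angular":[[0,0,0],[0,0,0],[0,0,0],[0,0,0],[0,0,0],[0,0,0],[0,0,0],[0,0,0],[0,0,0],[0,0,0],[0,0,0],[0,0,0],[0,0,0]]}'
python3 - <<'E'
from m2 import *
T=cam('top');S=cam('scene')
im=np.hstack([cv2.resize(S['color'][90:210,160:300],None,fx=2.8,fy=2.8,interpolation=2),cv2.resize(T['color'][170:290,220:360],None,fx=2.8,fy=2.8,interpolation=2)])
cv2.imwrite('pics/s1.png',im[...,::-1])
E
python3 go.py .492 .0255 .32 4.8
```

```text
time: 28.95
ee_pos: [0.4575, -0.1677, 0.0768]
tcp_rot: [3.137, 0.132, 0.001]
force: [0.9, -0.4, 0.0]
width: 0.0427
time: 29.7
ee_pos: [0.4577, -0.1676, 0.0773]
tcp_rot: [3.137, 0.132, 0.002]
force: [-0.5, 1.9, 5.7]
width: 0.0127
t 29.7 tcp [ 0.4577 -0.1676  0.0773] yaw 4.8 zax [ 0.001 -0.002 -1.   ] w 0.0127 F [-0.5  1.9  5.7] q [-0.47  0.03  1.74 -0.    1.37  1.02]
time: 31.32
ee_pos: [0.4573, -0.1673, 0.3254]
tcp_rot: [3.136, 0.132, 0.002]
force: [0.3, -0.2, -2.8]
width: 0.0119
t 31.43 tcp [ 0.4569 -0.167   0.3235] yaw 4.8 zax [-0.001 -0.001 -1.   ] w 0.0119 F [ 0.3 -0.2 -2.8] q [-0.47 -0.05  1.33 -0.    1.86  1.02]
 turn units (tool, deg/5): [0.01 0.02 0.  ]
 shift units BEFORE turn: [ 1.279 -4.723  0.081]  AFTER turn: [ 1.278 -4.723  0.089]
```

View pics/s1.png

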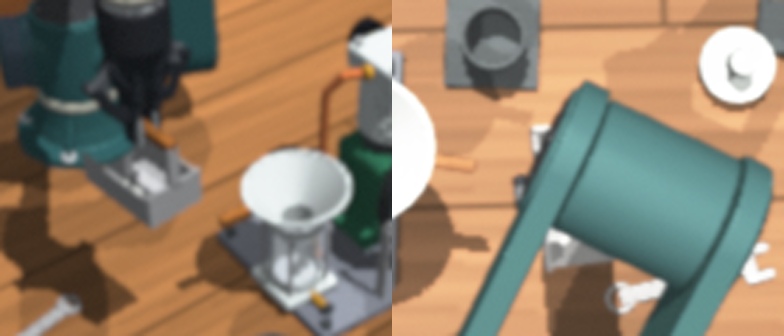

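Scoop held level (145,185) with tablets inside; the path to the funnel is clear.

```bash
python3 -m handwheel '{"translation":[[0.1,-0.3,0],[0.17,-0.55,0],[0.17,-0.55,0],[0.17,-0.55,0],[0.17,-0.55,0],[0.17,-0.55,0],[0.17,-0.55,0],[0.17,-0.55,0],[0.17,-0.55,0.2],[0.05,-0.05,0.3],[0,0,0.2],[0,0,0]],"angular":[[0,0,0],[0,0,0],[0,0,0],[0,0,0],[0,0,0],[0,0,0],[0,0,0],[0,0,0],[0,0,0],[0,0,0],[0,0,0],[0,0,0]]}' 
python3 go.py .50 .0265 .295 4.8
python3 -m handwheel '{"translation":[[0,0,0],[0,0,0],[0,0,0],[0,0,0],[0,0,0],[0,0,0],[0,0,0],[0,0,0],[0,0,0]],"angular":[[0,0.6,0],[0,0.6,0],[0,0.6,0],[0,0.6,0],[0,0.6,0],[0,0.6,0],[0,0.6,0],[0,0.6,0],[0,0.2,0]]}' 
python3 go.py .50 .0265 .295 4.8 35
```

```text
time: 32.92
ee_pos: [0.5007, 0.0268, 0.2946]
tcp_rot: [3.137, 0.131, -0.005]
force: [0.5, -0.2, -3.0]
width: 0.0119
t 32.92 tcp [0.5007 0.0268 0.2946] yaw 4.8 zax [-0.003 -0.002 -1.   ] w 0.0119 F [ 0.5 -0.2 -3. ] q [-0.06 -0.02  1.36 -0.    1.81  1.43]
 turn units (tool, deg/5): [ 0.02  0.04 -0.01]
 shift units BEFORE turn: [-0.019  0.005 -0.011]  AFTER turn: [-0.019  0.005 -0.011]
time: 34.05
ee_pos: [0.5005, 0.0266, 0.2961]
tcp_rot: [-3.049, -0.127, -0.676]
force: [-0.8, 0.1, -3.3]
width: 0.0114
t 34.05 tcp [0.5005 0.0266 0.2961] yaw 4.8 zax [ 0.421  0.033 -0.906] w 0.0114 F [-0.8  0.1 -3.3] q [-0.11 -0.34  1.68  0.08  1.37  1.38]
 turn units (tool, deg/5): [0.03 2.   0.  ]
 shift units BEFORE turn: [-0.024  0.     0.02 ]  AFTER turn: [-0.027  0.     0.015]
```

```bash
python3 -m handwheel '{"translation":[[0,0,0],[0,0,0],[0,0,0],[0,0,0],[0,0,0],[0,0,0],[0,0,0],[0,0,0],[0,0,0],[0,0,0],[0,0,0],[0,0,0]],"angular":[[0,0.5,0],[0,0.5,0],[0,0.5,0],[0,0.5,0],[0,0.5,0],[0,0.5,0],[0,0.5,0],[0,0.5,0],[0,0.2,0],[0,0,0],[0,0,0],[0,0,0]]}' 
python3 go.py .50 .0265 .295 4.8 52
python3 - <<'E'
from m2 import *
T=cam('top');S=cam('scene')
im=np.hstack([cv2.resize(S['color'][90:210,160:300],None,fx=2.8,fy=2.8,interpolation=2),cv2.resize(T['color'][170:290,160:300],None,fx=2.8,fy=2.8,interpolation=2)])
cv2.imwrite('pics/s2.png',im[...,::-1])
E
```

```text
time: 35.55
ee_pos: [0.5016, 0.0272, 0.2963]
tcp_rot: [-2.861, -0.122, -1.214]
force: [0.2, -0.5, -2.9]
width: 0.0116
t 35.55 tcp [0.5016 0.0272 0.2963] yaw 4.9 zax [ 0.717  0.059 -0.695] w 0.0116 F [ 0.2 -0.5 -2.9] q [-0.18 -0.58  1.97  0.23  0.99  1.26]
 turn units (tool, deg/5): [0.01 1.2  0.02]
 shift units BEFORE turn: [-0.052  0.015 -0.007]  AFTER turn: [-0.051  0.015 -0.013]
```

View pics/s2.png

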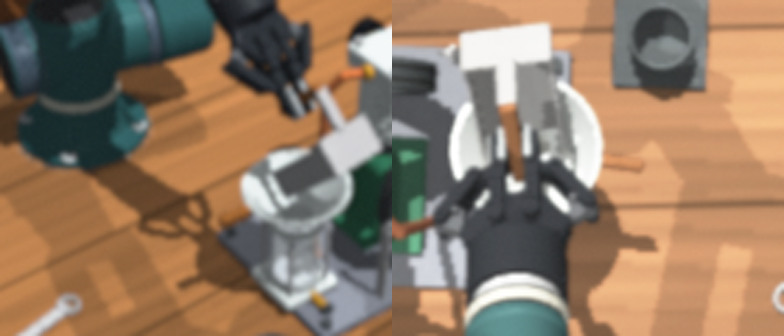

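```bash
python3 -m handwheel '{"translation":[[0,0,0],[0,0,0],[0,0,0],[0,0,0],[0.1,0,0],[-0.1,0,0],[0.1,0,0],[-0.1,0,0],[0,0,0],[0,0,0]],"angular":[[0,0.4,0],[0,0.4,0],[0,0.4,0],[0,0,0],[0,0,0],[0,0,0],[0,0,0],[0,0,0],[0,0,0],[0,0,0]]}' 
python3 go.py .50 .0265 .295 4.8
python3 - <<'E'
from m2 import *
T=cam('top');S=cam('scene')
im=np.hstack([cv2.resize(S['color'][130:200,230:310],None,fx=5,fy=5,interpolation=2),cv2.resize(T['color'][175:245,170:250],None,fx=5,fy=5,interpolation=2)])
cv2.imwrite('pics/s3.png',im[...,::-1])
E
```

```text
time: 36.9
ee_pos: [0.5013, 0.0272, 0.2959]
tcp_rot: [-2.79, -0.119, -1.36]
force: [0.6, 0.4, -3.0]
width: 0.0123
t 36.9 tcp [0.5013 0.0272 0.2959] yaw 5.0 zax [ 0.785  0.065 -0.616] w 0.0123 F [ 0.6  0.4 -3. ] q [-0.21 -0.64  2.05  0.3   0.87  1.19]
 turn units (tool, deg/5): [ 2.00e-02 -1.04e+01  1.00e-02]
 shift units BEFORE turn: [-0.039  0.016 -0.014]  AFTER turn: [-0.035  0.016  0.022]
```

View pics/s3.png

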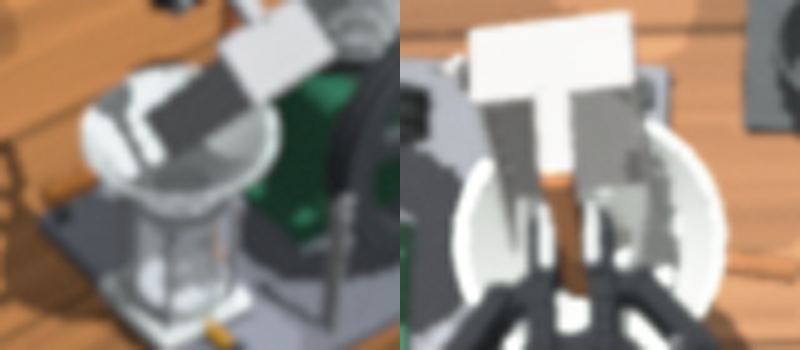

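The scoop looks emptied into the funnel. Level it and return it to its spot.

```bash
python3 -m handwheel '{"translation":[[0,0,0],[0,0,0],[0,0,0],[0,0,0],[0,0,0],[0,0,0],[0,0,0],[0,0,0],[0,0,0],[0,0,0],[0,0,0],[0,0,0],[0,0,0]],"angular":[[0,-0.867,0],[0,-0.867,0],[0,-0.867,0],[0,-0.867,0],[0,-0.867,0],[0,-0.867,0],[0,-0.867,0],[0,-0.867,0],[0,-0.867,0],[0,-0.867,0],[0,-0.867,0],[0,-0.867,0],[0,0,0]]}' 
python3 go.py .4577 -.1676 .30 4.8
python3 -m handwheel '{"translation":[[-0.1,0.3,0],[-0.185,0.6,0],[-0.185,0.6,0],[-0.185,0.6,0],[-0.185,0.6,0],[-0.185,0.6,0],[-0.185,0.6,0],[-0.185,0.6,0],[-0.1,0.27,0],[0,0,0]],"angular":[[0,0,0],[0,0,0],[0,0,0],[0,0,0],[0,0,0],[0,0,0],[0,0,0],[0,0,0],[0,0,0],[0,0,0]]}' 
python3 go.py .4577 -.1676 .078 4.8
python3 - <<'E'
from m2 import *
T=cam('top');S=cam('scene')
im=np.hstack([cv2.resize(S['color'][145:205,230:300],None,fx=5,fy=5,interpolation=2),cv2.resize(T['color'][190:250,180:250],None,fx=5,fy=5,interpolation=2)])
cv2.imwrite('pics/b3.png',im[...,::-1])
for c in (T,S):
    P=cloud(c); k=near(P,.49,.028,.09,.16,.22); z=np.percentile(k[:,2],99); print(z,fitc(k[k[:,2]>z-.012]))
E
```

```text
time: 38.62
ee_pos: [0.5031, 0.0274, 0.2954]
tcp_rot: [3.137, 0.132, 0.001]
force: [-0.2, -0.2, -2.3]
width: 0.0119
t 38.62 tcp [0.5031 0.0274 0.2954] yaw 4.8 zax [ 0.001 -0.001 -1.   ] w 0.0119 F [-0.2 -0.2 -2.3] q [-0.06 -0.02  1.36 -0.    1.81  1.43]
 turn units (tool, deg/5): [ 0.02 -0.01  0.01]
 shift units BEFORE turn: [-1.541  4.762 -0.108]  AFTER turn: [-1.538  4.763 -0.114]
time: 39.88
ee_pos: [0.4573, -0.1684, 0.2967]
tcp_rot: [3.137, 0.129, 0.001]
force: [0.2, 0.1, -2.5]
width: 0.0124
t 39.88 tcp [ 0.4573 -0.1684  0.2967] yaw 4.7 zax [ 0.001 -0.002 -1.   ] w 0.0124 F [ 0.2  0.1 -2.5] q [-0.47 -0.06  1.39 -0.    1.81  1.02]
 turn units (tool, deg/5): [ 0.02 -0.01 -0.01]
 shift units BEFORE turn: [ 0.009 -0.03   5.468]  AFTER turn: [ 0.011 -0.018  5.468]
0.19003402532938232 (array([0.4918, 0.0281]), np.float64(0.064), 386)
0.18672797902049912 (array([0.4916, 0.0229]), np.float64(0.0643), 181)
```

View pics/b3.png

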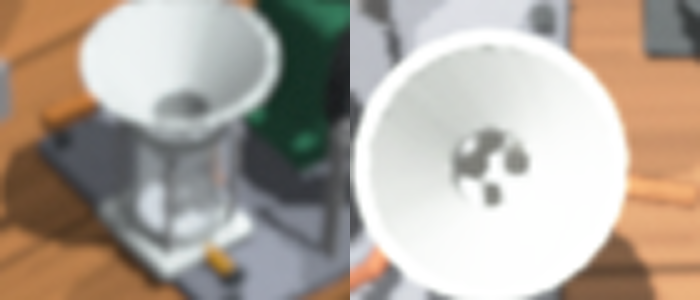

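The funnel is empty and the tablets lie below the hole (490,165). I set the scoop down.

```bash
python3 -m handwheel '{"translation":[[0,0,0.6],[0,0,0.6],[0,0,0.6],[0,0,0.6],[0,0,0.6],[0,0,0.6],[0,0,0.6],[0,0,0.5],[0,0,0.4],[0,0,0.2],[0,0,0.07],[0,0,0]],"angular":[[0,0,0],[0,0,0],[0,0,0],[0,0,0],[0,0,0],[0,0,0],[0,0,0],[0,0,0],[0,0,0],[0,0,0],[0,0,0],[0,0,0]]}'
python3 -m handwheel '{"translation":[[0,0,0.05],[0,0,0]],"angular":[[0,0,0],[0,0,0]]}'
```

```text
time: 41.48
ee_pos: [0.4581, -0.1684, 0.0821]
tcp_rot: [3.136, 0.132, 0.001]
force: [0.4, 0.1, -1.8]
width: 0.0122
time: 41.72
ee_pos: [0.4579, -0.1684, 0.0799]
tcp_rot: [3.137, 0.132, 0.0]
force: [-0.2, 0.5, -2.2]
width: 0.012
```

```bash
python3 -m handwheel '{"translation":[[0,0,0.05],[0,0,0]],"angular":[[0,0,0],[0,0,0]]}'
python3 -m handwheel '{"translation":[[0,0,0],[0,0,0],[0,0,0],[0,0,0]],"angular":[[0,0,0],[0,0,0],[0,0,0],[0,0,0]]}' 0.5
python3 -m handwheel '{"translation":[[0,0,-0.4],[0,0,-0.7],[0,0,-0.8],[0,0,-0.8],[0,0,-0.8],[0,0,-0.7],[0,0,0],[0,0,0],[0,0,0],[0,0,0],[0,0,0],[0,0,0],[0,0,0],[0,0,0],[0,0,0],[0,0,0],[0,0,0]],"angular":[[0,0,0],[0,0,0],[0,0,-1],[0,0,-1],[0,0,-1],[0,0,-1],[0,0,-1],[0,0,-1],[0,0,-1],[0,0,-1],[0,0,-1],[0,0,-1],[0,0,-1],[0,0,-1],[0,0,-1],[0,0,-1],[0,0,-0.9]]}'
python3 -m handwheel '{"translation":[[0.8,0,0],[0.8,0,0],[0.8,0,0],[0,0,0]],"angular":[[0,0,0],[0,0,0],[0,0,0],[0,0,0]]}'
python3 - <<'E'
from m2 import *
T=cam('top');S=cam('scene')
im=np.hstack([cv2.resize(S['color'][180:250,170:250],None,fx=5,fy=5,interpolation=2),cv2.resize(T['color'][205:275,245:325],None,fx=5,fy=5,interpolation=2)])
cv2.imwrite('pics/s4.png',im[...,::-1])
for c in(T,S):
    P=cloud(c); hsv=cv2.cvtColor(c['color'],cv2.COLOR_RGB2HSV); org=(hsv[...,0]<18)&(hsv[...,1]>120)
    o=P.copy(); o[~org]=np.nan
    h=near(o,.475,-.06,.035,.15,.2); print('handle',line(h) if len(h)>5 else '')
    h=near(o,.46,-.167,.06,.085,.115); print('bar',line(h))
    k=near(P,.49,.028,.09,.16,.22); z=np.percentile(k[:,2],99); print(z,fitc(k[k[:,2]>z-.012]))
E
python3 go.py .474 -.0625 .159 79.3
```

```text
time: 41.98
ee_pos: [0.4577, -0.1683, 0.0775]
tcp_rot: [3.137, 0.132, -0.001]
force: [0.0, -1.0, -2.2]
width: 0.0122
time: 42.48
ee_pos: [0.4579, -0.1684, 0.0778]
tcp_rot: [3.137, 0.132, -0.0]
force: [0.6, 0.7, -0.1]
width: 0.0426
time: 44.6
ee_pos: [0.4579, -0.168, 0.247]
tcp_rot: [2.414, 2.006, -0.001]
force: [-0.3, -0.0, 0.9]
width: 0.0424
time: 45.1
ee_pos: [0.4759, -0.0721, 0.2468]
tcp_rot: [2.413, 2.007, -0.001]
force: [-0.2, -0.3, 0.2]
width: 0.0428
handle 
bar (array([ 0.4332, -0.1676]), 'z', array([0.101, 0.103, 0.106]), 'yaw', np.float64(170.7), 'ends', array([ 0.44 , -0.169]), array([ 0.429, -0.167]), 7)
0.1915018582754641 (array([0.4922, 0.0292]), np.float64(0.0636), 261)
handle (array([ 0.4768, -0.0644]), 'z', array([0.164, 0.172, 0.175]), 'yaw', np.float64(76.3), 'ends', array([ 0.473, -0.082]), array([ 0.481, -0.046]), 42)
bar (array([ 0.465 , -0.1699]), 'z', array([0.092, 0.099, 0.103]), 'yaw', np.float64(-175.4), 'ends', array([ 0.511, -0.166]), array([ 0.424, -0.173]), 85)
0.1859662713816978 (array([0.4917, 0.023 ]), np.float64(0.0646), 186)
t 45.2 tcp [ 0.4757 -0.0738  0.2464] yaw 79.3 zax [ 0.001 -0.003 -1.   ] w 0.0425 F [ 0.3 -0.   0.2] q [-0.27 -0.07  1.5  -0.    1.71 -0.08]
 turn units (tool, deg/5): [0.01 0.03 0.01]
 shift units BEFORE turn: [ 0.277 -0.097  2.183]  AFTER turn: [ 0.271 -0.094  2.184]
```

View pics/s4.png

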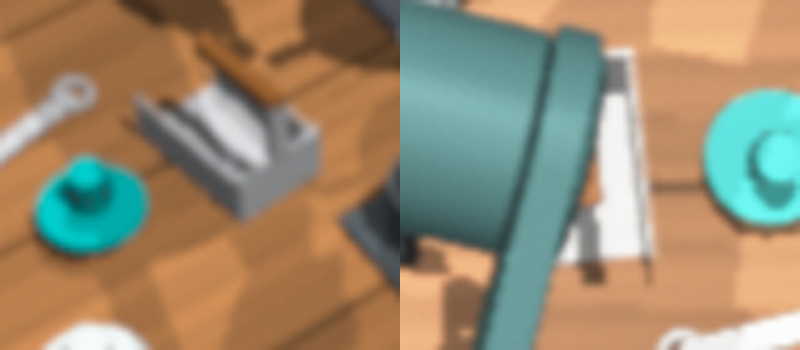

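The scoop is level on the bench and looks empty (240,115). I move the arm aside and check it from above by depth before lifting the funnel.

```bash
python3 -m handwheel '{"translation":[[0.8,0,0],[0.8,0,0],[0.8,0,0],[0,0,0]],"angular":[[0,0,0],[0,0,0],[0,0,0],[0,0,0]]}'
python3 - <<'E'
from m2 import *
T=cam('top');S=cam('scene')
for c,(ox,oy) in((T,(0,.0027)),(S,(0,-.0027))):
    P=cloud(c); d=P-np.array([.4577,-.1676+oy,0]); a=np.radians(184.8)
    f=d[...,0]*np.cos(a)+d[...,1]*np.sin(a); l=-d[...,0]*np.sin(a)+d[...,1]*np.cos(a)
    m=(f>-40e-3)&(f<68e-3)&(np.abs(l)<.032)&(P[...,2]<.05)
    z=P[...,2][m]; print(m.sum(),np.percentile(z,[5,25,50,75,95]).round(4))
    for i in range(-40,68,12):
        print(i,[ (round(float(np.median(P[...,2][m&(f>i/1e3)&(f<(i+12)/1e3)&(l>j/1e3)&(l<(j+13)/1e3)])),3)) if (m&(f>i/1e3)&(f<(i+12)/1e3)&(l>j/1e3)&(l<(j+13)/1e3)).any() else None for j in range(-32,32,13)])
E
```

```text
time: 45.7
ee_pos: [0.4936, 0.0211, 0.2455]
tcp_rot: [2.416, 2.006, -0.002]
force: [-0.8, -0.9, -0.3]
width: 0.0426
666 [-0.0002  0.0022  0.0042  0.006   0.0088]
-40 [0.005, 0.005, 0.005, 0.004, 0.004]
-28 [0.004, 0.004, 0.001, 0.004, 0.003]
-16 [0.004, 0.003, 0.005, 0.005, 0.006]
-4 [0.005, 0.003, 0.003, 0.005, 0.005]
8 [0.004, 0.003, 0.003, 0.005, 0.004]
20 [0.004, 0.003, 0.004, 0.003, 0.004]
32 [0.004, 0.006, 0.004, 0.005, 0.004]
44 [0.003, 0.004, 0.005, 0.004, 0.003]
56 [0.004, 0.006, 0.004, 0.004, 0.004]
196 [-0.0029 -0.0009  0.0007  0.0023  0.0053]
-40 [None, None, None, None, None]
-28 [None, None, None, None, 0.032]
-16 [-0.0, 0.001, 0.001, 0.002, 0.033]
-4 [0.001, 0.002, 0.001, -0.0, 0.035]
8 [-0.001, 0.001, 0.0, -0.0, None]
20 [0.001, 0.002, 0.0, 0.001, None]
32 [0.001, 0.0, -0.001, 0.004, None]
44 [0.002, 0.0, 0.0, -0.0, 0.014]
56 [0.0, 0.001, -0.002, 0.001, None]
```

Scoop floor is flat everywhere, so it is empty. Now the funnel goes back to its stand.

```bash
python3 -m handwheel '{"translation":[[-0.7,0,0],[-0.7,0,0],[-0.7,0,0],[0,0,0]],"angular":[[0,0,0.2],[0,0,0],[0,0,0],[0,0,0]]}'
python3 go.py .475 -.062 .159 78
```

```text
time: 46.3
ee_pos: [0.4763, -0.0644, 0.2456]
tcp_rot: [2.44, 1.976, -0.003]
force: [0.6, -0.3, 0.2]
width: 0.0428
t 46.3 tcp [ 0.4763 -0.0644  0.2456] yaw 78.0 zax [-0.    -0.003 -1.   ] w 0.0428 F [ 0.6 -0.3  0.2] q [-0.25 -0.07  1.5  -0.    1.71 -0.04]
 turn units (tool, deg/5): [0.   0.03 0.  ]
 shift units BEFORE turn: [ 0.058 -0.044  2.164]  AFTER turn: [ 0.052 -0.044  2.164]
```

```bash
python3 -m handwheel '{"translation":[[0.05,-0.02,0.5],[0,0,0.5],[0,0,0.5],[0,0,0.4],[0,0,0.25],[0,0,0]],"angular":[[0,0,0],[0,0,0],[0,0,0],[0,0,0],[0,0,0],[0,0,0]]}'
python3 -m handwheel '{"translation":[[0,0,0],[0,0,0],[0,0,0],[0,0,0],[0,0,0],[0,0,0]],"angular":[[0,0,0],[0,0,0],[0,0,0],[0,0,0],[0,0,0],[0,0,0]]}' 0 80
python3 go.py
python3 -m handwheel '{"translation":[[0,0,-0.2],[0,0,-0.3],[0,0,-0.5],[0,0,-0.5],[0,0,-0.5],[0,0,-0.5],[0,0,-0.3],[0,0,0],[0,0,0]],"angular":[[0,0,0],[0,0,0],[0,0,0],[0,0,0],[0,0,0],[0,0,0],[0,0,0],[0,0,0],[0,0,0]]}'
python3 - <<'E'
from m2 import *
for c,st in((cam('top'),(.6037,-.0983)),(cam('scene'),(.6033,-.1033))):
    P=cloud(c); k=near(P,.492,.026,.09,.25,.33); z=np.percentile(k[:,2],99); f=fitc(k[k[:,2]>z-.012])
    print(z,f,'move',np.array(st)-f[0])
E
python3 go.py
```

```text
time: 47.05
ee_pos: [0.4761, -0.0596, 0.1587]
tcp_rot: [2.436, 1.984, -0.004]
force: [-0.4, 0.2, -0.7]
width: 0.0425
time: 47.8
ee_pos: [0.4755, -0.0598, 0.1599]
tcp_rot: [2.435, 1.985, -0.005]
force: [-5.0, -0.6, 3.6]
width: 0.01
t 47.8 tcp [ 0.4755 -0.0598  0.1599] yaw 78.4 zax [-0.002 -0.002 -1.   ] w 0.01 F [-5.  -0.6  3.6] q [-0.24 -0.04  1.65 -0.    1.54 -0.04]
time: 48.92
ee_pos: [0.4763, -0.0594, 0.2706]
tcp_rot: [2.436, 1.983, -0.003]
force: [0.2, -0.7, -0.6]
width: 0.0099
0.29890630139832614 (array([0.4948, 0.0273]), np.float64(0.0643), 334) move [ 0.1089 -0.1256]
0.2962591850132709 (array([0.4947, 0.022 ]), np.float64(0.0651), 156) move [ 0.1086 -0.1253]
t 49.02 tcp [ 0.4761 -0.0594  0.2703] yaw 78.3 zax [-0.002 -0.001 -1.   ] w 0.0098 F [ 0.  -0.4 -0.7] q [-0.24 -0.07  1.46 -0.    1.76 -0.04]
```

```bash
python3 -m handwheel '{"translation":[[-0.42,0.55,0],[-0.42,0.55,0],[-0.42,0.55,0],[-0.42,0.55,0],[-0.42,0.55,0],[-0.42,0.55,0],[0,0,0.4],[0,0,0.4],[0,0,0.4],[0,0,0]],"angular":[[0,0,0],[0,0,0],[0,0,0],[0,0,0],[0,0,0],[0,0,0],[0,0,0],[0,0,0],[0,0,0],[0,0,0]]}'
python3 - <<'E'
from m2 import *
for c,st in((cam('top'),(.6037,-.0983)),(cam('scene'),(.6033,-.1033))):
    P=cloud(c); k=near(P,.604,-.1,.09,.2,.27); z=np.percentile(k[:,2],99); f=fitc(k[k[:,2]>z-.012])
    print(z,f,'move',np.array(st)-f[0])
E
python3 go.py
python3 -m handwheel '{"translation":[[0,0,0.5],[0,0,0.5],[0,0,0.5],[0,0,0.5],[0,0,0.5],[0,0,0.4],[0,0,0.3],[0,0,0.1],[0,0,0]],"angular":[[0,0,0],[0,0,0],[0,0,0],[0,0,0],[0,0,0],[0,0,0],[0,0,0],[0,0,0],[0,0,0]]}'
```

```text
time: 50.28
ee_pos: [0.584, -0.184, 0.221]
tcp_rot: [-2.433, -1.983, 0.006]
force: [-0.1, 0.8, -0.8]
width: 0.0098
0.24953834594449545 (array([ 0.6022, -0.0963]), np.float64(0.0639), 333) move [ 0.0015 -0.002 ]
0.24758708137102714 (array([ 0.6028, -0.1028]), np.float64(0.065), 193) move [ 0.0005 -0.0005]
t 50.38 tcp [ 0.5851 -0.1846  0.2237] yaw 78.3 zax [-0.    -0.002 -1.   ] w 0.01 F [ 0.1 -0.6 -1.3] q [-0.4   0.23  1.22 -0.    1.69 -0.19]
time: 51.5
ee_pos: [0.5871, -0.1886, 0.0966]
tcp_rot: [2.43, 1.975, 0.0]
force: [-3.2, -4.6, 8.6]
width: 0.0098
```

```bash
cat > fm.py <<'E'
from m2 import *
for c,st in((cam('top'),(.6037,-.0983)),(cam('scene'),(.6033,-.1033))):
    P=cloud(c); k=near(P,.604,-.1,.09,.09,.2); z=np.percentile(k[:,2],99); q=k[k[:,2]>z-.025]; f=fitc(q[q[:,2]>z-.012])
    c0=f[0]; d=np.hypot(*(q[:,:2]-c0).T); rr=q[(d>.058)&(d<.069)]; A=np.c_[rr[:,:2]-c0,np.ones(len(rr))]; s=np.linalg.lstsq(A,rr[:,2],rcond=None)[0]
    print(z.round(4),f,'move',np.array(st)-f[0],'tilt',s.round(3))
E
python3 fm.py; python3 go.py
```

```text
0.1623 (array([ 0.6025, -0.1149]), np.float64(0.0729), 142) move [0.0012 0.0166] tilt [-0.006  0.005  0.143]
0.1562 (array([ 0.6047, -0.1129]), np.float64(0.0663), 89) move [-0.0014  0.0096] tilt [0.063 0.078 0.14 ]
t 51.6 tcp [ 0.5874 -0.1883  0.0967] yaw 78.2 zax [ 0.007 -0.008 -1.   ] w 0.01 F [-2.3 -4.9  8.7] q [-0.4   0.29  1.41 -0.    1.44 -0.19]
```

```bash
sed -i "s/P=cloud(c); k=/P=cloud(c); P[c['color'].min(-1)<110]=np.nan; k=/; s/,.09,.09,.2); z/,.09,.09,.14); z/" fm.py
python3 fm.py
```

```text
0.1396 (array([ 0.6042, -0.1121]), np.float64(0.06), 196) move [-0.0005  0.0138] tilt [0.018 0.043 0.133]
0.1392 (array([ 0.6026, -0.1188]), np.float64(0.0638), 124) move [0.0007 0.0155] tilt [0.008 0.02  0.13 ]
```

Run:
```python
from m2 import *
T=cam('top');S=cam('scene')
im=np.hstack([cv2.resize(S['color'][150:250,205:305],None,fx=4,fy=4,interpolation=2),cv2.resize(T['color'][130:230,210:310],None,fx=4,fy=4,interpolation=2)])
cv2.imwrite('pics/f5.png',im[...,::-1])
```

```text
(no output)
```

View pics/f5.png

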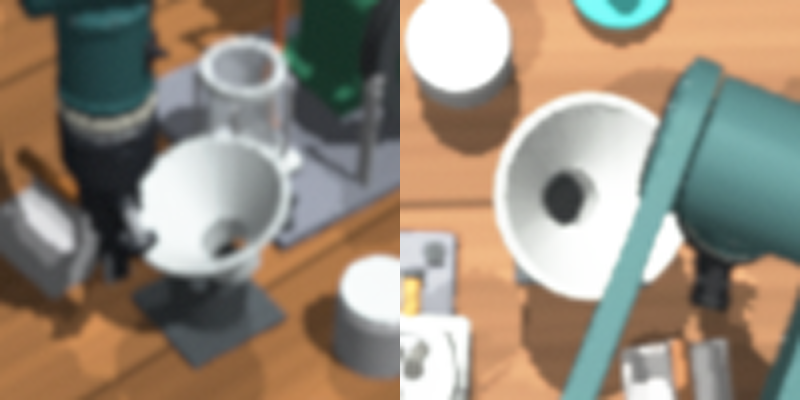

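The funnel has pitched in the grip: rim centre (590,195), spout hole (565,198), spout leaning +y on the stand's edge. Lift and measure its tilt.

```bash
python3 -m handwheel '{"translation":[[0,0,-0.3],[0,0,-0.5],[0,0,-0.5],[0,0,-0.5],[0,0,-0.5],[0,0,-0.3],[0,0,0],[0,0,0]],"angular":[[0,0,0],[0,0,0],[0,0,0],[0,0,0],[0,0,0],[0,0,0],[0,0,0],[0,0,0]]}'
cat > ft.py <<'E'
from m2 import *
import sys
x,y,z0=map(float,sys.argv[1:4])
for n in('top','scene'):
    c=cam(n); P=cloud(c); P[c['color'].min(-1)<120]=np.nan; hsv=cv2.cvtColor(c['color'],cv2.COLOR_RGB2HSV); P[hsv[...,1]>40]=np.nan
    k=near(P,x,y,.085,z0-.035,z0+.035)
    c0=np.array([x,y]); q=k
    for _ in range(8):
        d=np.hypot(*(k[:,:2]-c0).T); q=k[(d>.057)&(d<.075)]
        # outermost ring by angle
        an=np.round(np.degrees(np.arctan2(*(k[:,1::-1]-c0[::-1]).T))/8); sel=[]
        for a in np.unique(an):
            w=k[an==a]; sel.append(w[np.argsort(-w[:,2])[:2]])
        q=np.vstack(sel); d=np.hypot(*(q[:,:2]-c0).T); q=q[np.abs(d-.065)<.012]; c0,R=circ(q)
    A=np.c_[q[:,:2]-c0,np.ones(len(q))]; b=q[:,2]
    for _ in range(4):
        s=np.linalg.lstsq(A,b,rcond=None)[0]; e=np.abs(A@s-b); m=e<max(.003,np.percentile(e,85)); A,b=A[m],b[m]
    print(n,'centre',c0.round(4),'R',round(R,4),'rimz',s[2].round(4),'slope dz/dx,dz/dy',s[:2].round(3),len(b))
E
python3 ft.py .604 -.105 .225; python3 go.py
```

```text
time: 52.8
ee_pos: [0.5849, -0.1848, 0.1946]
tcp_rot: [-2.436, -1.984, 0.004]
force: [0.0, -0.7, -1.7]
width: 0.0095
top centre [ 0.6042 -0.098 ] R 0.0632 rimz 0.2382 slope dz/dx,dz/dy [0.058 0.287] 62
scene centre [ 0.6051 -0.1035] R 0.064 rimz 0.2333 slope dz/dx,dz/dy [0.063 0.277] 66
t 52.9 tcp [ 0.5848 -0.1848  0.1942] yaw 78.3 zax [-0.003 -0.001 -1.   ] w 0.0093 F [ 0.3  0.1 -1.4] q [-0.4   0.24  1.27 -0.    1.63 -0.19]
```

```bash
python3 -m handwheel '{"translation":[[0,0,0],[0,0,0],[0,0,0],[0,0,0],[0,0,0],[0,0,0]],"angular":[[0,-0.8,0],[0,-0.8,0],[0,-0.8,0],[0,-0.8,0],[0,0,0],[0,0,0]]}'
python3 ft.py .604 -.1 .22; python3 go.py
```

```text
time: 53.65
ee_pos: [0.5851, -0.1852, 0.1951]
tcp_rot: [2.286, 1.861, -0.323]
force: [1.0, -0.9, -0.6]
width: 0.0097
t 53.7 tcp [ 0.5852 -0.1855  0.1954] yaw 78.3 zax [-0.057 -0.271 -0.961] w 0.0097 F [-0.1 -0.1 -1.4] q [-0.25  0.24  1.3  -0.28  1.59 -0.06]Traceback (most recent call last):
  File "ft.py", line 17, in <module>
    s=np.linalg.lstsq(A,b,rcond=None)[0]; e=np.abs(A@s-b); m=e<max(.003,np.percentile(e,85)); A,b=A[m],b[m]
                                                                        ~~~~~~~~~~~~~^^^^^^
    return _quantile_unchecked(
        a, q, axis, out, overwrite_input, method, keepdims, weights)
    return _ureduce(a,
                    func=_quantile_ureduce_func,
    ...<5 lines>...
                    overwrite_input=overwrite_input,
                    method=method)
    r = func(a, **kwargs)
    result = _quantile(arr,
                       quantiles=q,
    ...<2 lines>...
                       out=out,
                       weights=wgt)
    slices_having_nans = np.isnan(arr[-1, ...])
                                  ~~~^^^^^^^^^
IndexError: index -1 is out of bounds for axis 0 with size 0
```

```bash
python3 - <<'E'
s=open('ft.py').read()
s=s.replace("c0,R=circ(q)","c1,R=circ(q); c0=c0+np.clip(c1-c0,-.006,.006)").replace("for n in('top','scene'):","for n in('scene','top'):\n  try:").replace("\n    ","\n     ")
s+="  except Exception as ex: print(n,len(k),ex)\n"
open('ft.py','w').write(s)
E
python3 ft.py .604 -.1 .22
```

```text
scene centre [ 0.6067 -0.098 ] R 0.0648 rimz 0.2092 slope dz/dx,dz/dy [0.004 0.007] 55
top centre [ 0.585  -0.0867] R 0.0398 rimz 0.2428 slope dz/dx,dz/dy [ 0.793 -0.159] 3
```

```bash
python3 go.py .5818 -.1913 .1955 | tail -1;  python3 go.py .5818 -.1913 .0975 | tail -1
```

```text
shift units BEFORE turn: [-0.146 -0.055  0.047]  AFTER turn: [-0.146 -0.055  0.047]
 shift units BEFORE turn: [ 0.533 -0.055  2.401]  AFTER turn: [ 0.533 -0.055  2.401]
```

```bash
python3 -m handwheel '{"translation":[[-0.146,-0.055,0.047],[0,0,0],[0.1,0,0.347],[0.1,0,0.347],[0.1,0,0.347],[0.1,0,0.347],[0,0,0],[0,0,0]],"angular":[[0,0,0],[0,0,0],[0,0,0],[0,0,0],[0,0,0],[0,0,0],[0,0,0],[0,0,0]]}'
python3 ft.py .604 -.1 .15
python3 go.py .5818 -.1913 .0975
```

```text
time: 54.8
ee_pos: [0.5822, -0.1908, 0.138]
tcp_rot: [2.284, 1.86, -0.323]
force: [0.2, -0.5, -2.1]
width: 0.0096
scene centre [ 0.6037 -0.1033] R 0.065 rimz 0.1514 slope dz/dx,dz/dy [0.01  0.002] 64
top centre [ 0.5914 -0.0939] R 0.0486 rimz 0.145 slope dz/dx,dz/dy [-0.217  0.072] 20
t 54.9 tcp [ 0.5825 -0.1909  0.1387] yaw 78.3 zax [-0.054 -0.272 -0.961] w 0.0101 F [-0.4 -0.9 -1.3] q [-0.26  0.26  1.38 -0.28  1.48 -0.04]
 shift units BEFORE turn: [ 0.272 -0.016  0.992]  AFTER turn: [ 0.272 -0.016  0.992]
```

Aligned within 0.5 mm and level. Continue down.

```bash
python3 -m handwheel '{"translation":[[0.09,0,0.32],[0.09,0,0.32],[0.09,0,0.32],[0,0,0]],"angular":[[0,0,0],[0,0,0],[0,0,0],[0,0,0]]}'
python3 -m handwheel '{"translation":[[0.04,0,0.12],[0.02,0,0.06],[0,0,0]],"angular":[[0,0,0],[0,0,0],[0,0,0]]}'
python3 ft.py .604 -.1 .11
python3 go.py
```

```text
time: 55.4
ee_pos: [0.5804, -0.1906, 0.0951]
tcp_rot: [2.287, 1.864, -0.328]
force: [-0.6, 1.2, -1.3]
width: 0.0099
time: 55.78
ee_pos: [0.582, -0.1907, 0.0903]
tcp_rot: [2.285, 1.86, -0.323]
force: [-0.3, 0.6, -1.1]
width: 0.01
scene centre [ 0.6048 -0.1018] R 0.0636 rimz 0.1035 slope dz/dx,dz/dy [0.    0.008] 52
top centre [ 0.5899 -0.0956] R 0.05 rimz 0.1057 slope dz/dx,dz/dy [-0.062 -0.01 ] 19
t 55.88 tcp [ 0.5821 -0.1907  0.0905] yaw 78.3 zax [-0.056 -0.272 -0.961] w 0.0095 F [-0.1 -0.2 -1.8] q [-0.26  0.29  1.44 -0.29  1.4  -0.01]
```

```bash
python3 -m handwheel '{"translation":[[0.018,0,0.06],[0.01,0,0.03],[0,0,0]],"angular":[[0,0,0],[0,0,0],[0,0,0]]}'
python3 -m handwheel '{"translation":[[0,0,0],[0,0,0],[0,0,0],[0,0,0]],"angular":[[0,0,0],[0,0,0],[0,0,0],[0,0,0]]}' 0.5
python3 -m handwheel '{"translation":[[-0.09,0,-0.31],[-0.14,0,-0.48],[-0.14,0,-0.48],[-0.2,0,-0.7],[-0.2,0,-0.7],[0,0,0],[0,0,0],[0,0,0],[0,0,0],[0,0,0]],"angular":[[0,0,0],[0,0,0],[0,0,0],[0,0,0],[0,0,0],[0,0.8,0],[0,0.8,0],[0,0.8,0],[0,0.8,0],[0,0,0]]}'
python3 ft.py .604 -.1 .105
python3 - <<'E'
from m2 import *
for c in(cam('top'),cam('scene')):
    P=cloud(c)
    k=near(P,.59,-.315,.07,.05,.07); print('knob',k.mean(0).round(4),fitc(k) if len(k)>5 else len(k))
    k=near(P,.59,-.315,.09,.017,.03); print('cap disc',fitc(k) if len(k)>5 else len(k))
    k=near(P,.48,.03,.06,.128,.142);print('dryer rim',fitc(k))
E
python3 go.py .5876 -.3137 .15 78
```

```text
time: 56.25
ee_pos: [0.5824, -0.1912, 0.0876]
tcp_rot: [2.284, 1.859, -0.322]
force: [-0.5, -2.5, 3.7]
width: 0.01
time: 56.75
ee_pos: [0.5818, -0.1904, 0.086]
tcp_rot: [2.285, 1.861, -0.324]
force: [-0.4, 0.2, -0.5]
width: 0.0424
time: 58.0
ee_pos: [0.582, -0.192, 0.1994]
tcp_rot: [2.435, 1.979, -0.002]
force: [0.7, -0.9, -0.3]
width: 0.0425
scene centre [ 0.6039 -0.1049] R 0.0649 rimz 0.1026 slope dz/dx,dz/dy [-0.011  0.053] 83
top centre [ 0.6046 -0.0993] R 0.0645 rimz 0.1077 slope dz/dx,dz/dy [-0.007  0.042] 59
knob [ 0.5721 -0.3541  0.0567] (array([ 0.5724, -0.354 ]), np.float64(0.0111), 57)
cap disc (array([ 0.5719, -0.36  ]), np.float64(0.0291), 128)
dryer rim (array([0.4914, 0.0309]), np.float64(0.0335), 225)
knob [ 0.5724 -0.3602  0.0535] (array([ 0.5719, -0.36  ]), np.float64(0.0107), 41)
cap disc (array([ 0.6133, -0.3287]), np.float64(0.0627), 146)
dryer rim (array([0.4907, 0.0258]), np.float64(0.0342), 91)
t 58.2 tcp [ 0.5821 -0.19    0.1981] yaw 78.4 zax [ 0.    -0.003 -1.   ] w 0.0427 F [ 0.2  1.1 -0.4] q [-0.41  0.23  1.27 -0.    1.64 -0.2 ]
 turn units (tool, deg/5): [0.01 0.03 0.07]
 shift units BEFORE turn: [-2.997  0.756  1.211]  AFTER turn: [-2.996  0.777  1.203]
```

The cap was knocked aside and now stands upright at (0.572, −0.357), next to the axe head. I grip it with yaw 100° so the fingers stay clear of the axe.

```bash
python3 -m handwheel '{"translation":[[0,0,0],[0,0,0],[0,0,0],[0,0,0],[0,0,0],[-0.68,-0.162,0],[-0.68,-0.162,0],[-0.68,-0.162,0.4],[-0.68,-0.162,0.5],[-0.68,-0.162,0.5],[-0.68,-0.162,0.5],[0,0,0.5],[0,0,0]],"angular":[[0,0,-0.86],[0,0,-0.86],[0,0,-0.86],[0,0,-0.86],[0,0,-0.86],[0,0,0],[0,0,0],[0,0,0],[0,0,0],[0,0,0],[0,0,0],[0,0,0],[0,0,0]]}' 0.65
python3 - <<'E'
from m2 import *
for c in(cam('top'),cam('scene')):
    P=cloud(c)
    k=near(P,.572,-.357,.05,.05,.06); print('knob',k.mean(0).round(4),fitc(k) if len(k)>5 else len(k))
    k=near(P,.62,-.44,.07,.01,.06); print('axe',k.max(0),k.min(0))
E
python3 go.py .572 -.357 .026 100
```

```text
time: 59.82
ee_pos: [0.5703, -0.3566, 0.0986]
tcp_rot: [-2.019, -2.4, 0.002]
force: [-1.0, 0.2, 0.1]
width: 0.0559
knob [nan nan nan] 0
t 59.92 tcp [ 0.5718 -0.3572  0.102 ] yaw 99.9 zax [-0.    -0.002 -1.   ] w 0.0558 F [-0.3  0.5  0.1] q [-0.64  0.41  1.23 -0.    1.5  -0.81]
 turn units (tool, deg/5): [-0.01  0.02 -0.02]
 shift units BEFORE turn: [0.006 0.007 1.9  ]  AFTER turn: [0.004 0.005 1.9  ]<stdin>:4: RuntimeWarning: Mean of empty slice.
  ret = um.true_divide(
Traceback (most recent call last):
ValueError: zero-size array to reduction operation maximum which has no identity
```

```bash
python3 -m handwheel '{"translation":[[0,0,0.5],[0,0,0.5],[0,0,0.5],[0,0,0.3],[0,0,0.1],[0,0,0]],"angular":[[0,0,0],[0,0,0],[0,0,0],[0,0,0],[0,0,0],[0,0,0]]}'
python3 -m handwheel '{"translation":[[0,0,0],[0,0,0],[0,0,0],[0,0,0],[0,0,0]],"angular":[[0,0,0],[0,0,0],[0,0,0],[0,0,0],[0,0,0]]}' 0 70
python3 go.py
python3 -m handwheel '{"translation":[[0,0,-0.3],[0,0,-0.5],[0,0,-0.6],[0,0,-0.7],[0,0,-0.7],[0,0,-0.7],[0,0,-0.7],[0,0,-0.7],[0,0,-0.6],[0,0,-0.4],[0,0,0]],"angular":[[0,0,0],[0,0,0],[0,0,0],[0,0,0],[0,0,0],[0,0,0],[0,0,0],[0,0,0],[0,0,0],[0,0,0],[0,0,0]]}'
python3 go.py .491 .0285 .26 100
```

```text
time: 60.68
ee_pos: [0.5715, -0.3584, 0.0258]
tcp_rot: [2.023, 2.403, -0.003]
force: [0.2, 0.0, 0.9]
width: 0.0554
time: 61.3
ee_pos: [0.5719, -0.3588, 0.0273]
tcp_rot: [2.021, 2.401, -0.003]
force: [-1.0, 0.4, 5.4]
width: 0.0264
t 61.3 tcp [ 0.5719 -0.3588  0.0273] yaw 99.8 zax [ 0.001 -0.003 -1.   ] w 0.0264 F [-1.   0.4  5.4] q [-0.64  0.47  1.31 -0.    1.36 -0.81]
time: 62.68
ee_pos: [0.572, -0.3582, 0.2642]
tcp_rot: [2.02, 2.4, -0.002]
force: [0.4, 0.1, -2.5]
width: 0.0259
t 62.67 tcp [ 0.572  -0.3582  0.2642] yaw 99.8 zax [ 0.003 -0.004 -1.   ] w 0.0259 F [ 0.4  0.1 -2.5] q [-0.64  0.37  0.97 -0.    1.8  -0.81]
 turn units (tool, deg/5): [ 0.02  0.05 -0.04]
 shift units BEFORE turn: [ 9.87  -0.346  0.058]  AFTER turn: [ 9.871 -0.315  0.104]
```

```bash
python3 -m handwheel '{"translation":[[0.5,-0.02,0],[0.78,-0.02,0],[0.78,-0.03,0],[0.78,-0.03,0],[0.78,-0.03,0],[0.78,-0.03,0],[0.78,-0.03,0],[0.78,-0.03,0],[0.78,-0.03,0],[0.78,-0.03,0],[0.78,-0.03,0],[0.78,-0.03,0],[0.78,-0.03,0],[0,0,0.5],[0,0,0.5],[0,0,0.3],[0,0,0],[0,0,0]],"angular":[[0,0,0],[0,0.05,0],[0,0,0],[0,0,0],[0,0,0],[0,0,0],[0,0,0],[0,0,0],[0,0,0],[0,0,0],[0,0,0],[0,0,0],[0,0,0],[0,0,0],[0,0,0],[0,0,0],[0,0,0],[0,0,0]]}'
python3 go.py .491 .0285 .21 100
cat > cm.py <<'E'
from m2 import *
import sys
zt=float(sys.argv[1])
for n in('top','scene'):
    c=cam(n); P=cloud(c); h=cv2.cvtColor(c['color'],cv2.COLOR_RGB2HSV); P[(h[...,1]>40)|(h[...,2]<130)]=np.nan
    k=near(P,.491,.0285,.06,zt-.008,zt+.008); 
    if len(k)<10: print(n,len(k)); continue
    A=np.c_[k[:,:2]-k[:,:2].mean(0),np.ones(len(k))]; s=np.linalg.lstsq(A,k[:,2],rcond=None)[0]
    # outer edge points per angle
    c0=k[:,:2].mean(0)
    for _ in range(6):
        an=np.round(np.degrees(np.arctan2(k[:,1]-c0[1],k[:,0]-c0[0]))/10); q=np.vstack([k[an==a][np.argmax(np.hypot(*(k[an==a][:,:2]-c0).T))] for a in np.unique(an)])
        q=q[np.abs(np.hypot(*(q[:,:2]-c0).T)-.038)<.012]; c0,R=circ(q)
    print(n,c0.round(4),R.round(4),'z',s[2].round(4),'slope',s[:2].round(3),len(k),len(q))
E
python3 cm.py .205
python3 - <<'E'
from m2 import *
S=cam('scene');T=cam('top')
im=np.hstack([cv2.resize(S['color'][120:220,205:305],None,fx=4,fy=4,interpolation=2),cv2.resize(T['color'][180:280,160:260],None,fx=4,fy=4,interpolation=2)])
cv2.imwrite('pics/c1.png',im[...,::-1])
E
```

```text
time: 64.92
ee_pos: [0.4899, 0.0282, 0.2112]
tcp_rot: [-2.022, -2.402, -0.003]
force: [-0.3, 0.7, -1.5]
width: 0.0262
t 64.92 tcp [0.4899 0.0282 0.2112] yaw 99.8 zax [-0.     0.002 -1.   ] w 0.0262 F [-0.3  0.7 -1.5] q [-0.06 -0.04  1.54  0.    1.64 -0.23]
 turn units (tool, deg/5): [ 0.   -0.03 -0.04]
 shift units BEFORE turn: [0.002 0.028 0.031]  AFTER turn: [0.002 0.028 0.031]
top 0
scene [0.4924 0.0262] 0.037 z 0.2035 slope [-0.026  0.016] 166 26
```

```bash
python3 -m handwheel '{"translation":[[0,-0.04,0.3],[0,0,0.3],[0,0,0.3],[0,0,0.3],[0,0,0.2],[0,0,0.07],[0,0,0]],"angular":[[0,0,0],[0,0,0],[0,0,0],[0,0,0],[0,0,0],[0,0,0],[0,0,0]]}'
python3 -m handwheel '{"translation":[[0,0,0.06],[0,0,0]],"angular":[[0,0,0],[0,0,0]]}'
python3 -m handwheel '{"translation":[[0,0,0.06],[0,0,0]],"angular":[[0,0,0],[0,0,0]]}'
python3 cm.py .143; python3 go.py
```

```text
time: 66.0
ee_pos: [0.488, 0.0282, 0.1519]
tcp_rot: [-2.022, -2.402, -0.002]
force: [-0.0, 0.5, -1.6]
width: 0.0265
time: 66.25
ee_pos: [0.488, 0.0282, 0.1496]
tcp_rot: [-2.022, -2.402, -0.002]
force: [-0.0, -0.2, -2.2]
width: 0.0262
time: 66.5
ee_pos: [0.4883, 0.0284, 0.1482]
tcp_rot: [-2.022, -2.402, -0.003]
force: [-1.6, 0.9, 3.8]
width: 0.0259
top 0
scene [0.49   0.0255] 0.0373 z 0.1404 slope [0.001 0.007] 159 28
t 66.6 tcp [0.4883 0.0284 0.1482] yaw 99.8 zax [ 0.     0.002 -1.   ] w 0.026 F [-2.3  0.3  5.7] q [-0.06 -0.02  1.64  0.    1.51 -0.23]
```

Cap seated with the disc at rim height. Release, rise, and measure the wheel.

```bash
python3 -m handwheel '{"translation":[[0,0,0],[0,0,0],[0,0,0],[0,0,0]],"angular":[[0,0,0],[0,0,0],[0,0,0],[0,0,0]]}' 0.6
python3 -m handwheel '{"translation":[[0,0,-0.3],[0,0,-0.5],[0,0,-0.6],[0,0,-0.8],[0,0,-0.8],[-0.9,0,-0.8],[-0.9,0,-0.5],[-0.9,0,0],[-0.9,0,0],[0,0,0]],"angular":[[0,0,0],[0,0,0],[0,0,0],[0,0,0],[0,0,0],[0,0,0],[0,0,0],[0,0,0],[0,0,0],[0,0,0]]}'
python3 cm.py .142; python3 go.py
cat > wh.py <<'E'
from m2 import *
def wheel(n):
    c=cam(n); P=cloud(c); h=cv2.cvtColor(c['color'],cv2.COLOR_RGB2HSV)
    box=(P[...,0]>.535)&(P[...,0]<.605)&(P[...,1]>.09)&(P[...,1]<.36)&(P[...,2]>.03)&(P[...,2]<.262)
    k=P[box&(h[...,2]<110)]
    t=k[k[:,2]>.2]; ys=np.arange(.13,.33,.02); e=[]
    for y in ys:
        w=t[np.abs(t[:,1]-y)<.01]
        if len(w)>6: e.append((y,*np.percentile(w[:,0],[3,97]),w[:,2].max()))
    e=np.array(e); print(n,'y xlo xhi zmax\n',e.round(3))
    br=box&(h[...,2]>150)&(h[...,1]<60); nl,l,s,ce=cv2.connectedComponentsWithStats(br.astype(np.uint8))
    for i in range(1,nl):
        if s[i,4]>3: q=P[l==i]; print(' bright px',ce[i].round(1),s[i,4],np.nanmedian(q,0).round(4))
    return c,P
if __name__=='__main__':
    T,_=wheel('top'); S,_=wheel('scene')
    im=np.hstack([cv2.resize(S['color'][90:210,270:370],None,fx=4,fy=4,interpolation=2),cv2.resize(T['color'][175:235,70:190],None,fx=3.3,fy=8,interpolation=2)])
    cv2.imwrite('pics/w1.png',im[...,::-1])
E
python3 wh.py
```

```text
time: 67.1
ee_pos: [0.4879, 0.0282, 0.1468]
tcp_rot: [-2.022, -2.401, -0.001]
force: [1.2, 0.5, -0.9]
width: 0.0512
time: 68.35
ee_pos: [0.5128, -0.1161, 0.319]
tcp_rot: [-2.026, -2.398, -0.001]
force: [0.2, 0.6, -0.7]
width: 0.0513
top [0.4901 0.0322] 0.0381 z 0.1442 slope [-0.004 -0.005] 576 37
scene [0.4904 0.0265] 0.0376 z 0.1405 slope [-0.009  0.004] 203 32
t 68.45 tcp [ 0.5127 -0.114   0.3193] yaw 99.8 zax [-0.001  0.003 -1.   ] w 0.0513 F [-0.1  0.6  0.1] q [-0.33  0.03  1.26  0.    1.85 -0.5 ]
top y xlo xhi zmax
 [[0.13  0.55  0.573 0.211]
 [0.15  0.55  0.572 0.231]
 [0.17  0.549 0.571 0.242]
 [0.19  0.551 0.571 0.251]
 [0.21  0.552 0.573 0.253]
 [0.23  0.552 0.574 0.254]
 [0.25  0.554 0.574 0.251]
 [0.27  0.555 0.576 0.248]
 [0.29  0.556 0.577 0.237]
 [0.31  0.558 0.578 0.225]]
 bright px [110.5 187.2] 26 [0.5815 0.2537 0.2459]
 bright px [132.3 191.9] 70 [0.5682 0.2061 0.2478]
 bright px [180.1 188.1] 23 [0.5852 0.1031 0.1407]
 bright px [ 91.2 188.6] 5 [0.5831 0.3185 0.2002]
 bright px [125.5 188. ] 4 [0.5782 0.2195 0.2495]
scene y xlo xhi zmax
 [[0.13  0.55  0.575 0.211]
 [0.15  0.549 0.577 0.232]
 [0.17  0.551 0.579 0.241]
 [0.19  0.553 0.579 0.246]
 [0.21  0.554 0.58  0.25 ]
 [0.23  0.555 0.582 0.252]
 [0.25  0.555 0.582 0.246]
 [0.27  0.561 0.584 0.241]
 [0.29  0.567 0.586 0.228]]
 bright px [318.9 132.4] 10 [0.5642 0.2007 0.2463]
```

Cap is home. The wheel mark sits near the top, about −1.38 rad, as expected. I approach the rim 30° to the +y side of the top.

```bash
python3 -m handwheel '{"translation":[[0,0,-0.25],[0,0.29,-0.25],[0,0.29,0],[0.3,0.29,0],[0.76,0,0],[0.76,0,0],[0.76,0,0],[0.76,0,0],[0.76,0,0],[0.76,0,0],[0.76,0,0],[0.76,0,0],[0.76,0,0],[0.76,0,0],[0.76,0,0],[0.76,0,0],[0.76,0,0],[0.2,0,0],[0,0,0]],"angular":[[0,0,0.87],[0,0,0.87],[0,0,0.87],[0,0,0],[0,0,0],[0,0,0],[0,0,0],[0,0,0],[0,0,0],[0,0,0],[0,0,0],[0,0,0],[0,0,0],[0,0,0],[0,0,0],[0,0,0],[0,0,0],[0,0,0],[0,0,0]]}' 0.6
python3 -m handwheel '{"translation":[[0,0,0],[0,0,0],[0,0,0],[0,0,0],[0,0,0],[0,0,0],[0,0,0],[0,0,0]],"angular":[[0,-0.85,0],[0,-0.85,0],[0,-0.85,0],[0,-0.85,0],[0,-0.85,0],[0,-0.85,0],[0,-0.85,0],[0,0,0]]}'
python3 go.py .5713 .2991 .27 86.7 -30
```

```text
time: 70.92
ee_pos: [0.5704, 0.3017, 0.3393]
tcp_rot: [-2.279, -2.158, 0.0]
force: [0.6, 0.2, 0.5]
width: 0.0506
time: 71.92
ee_pos: [0.5709, 0.3011, 0.3381]
tcp_rot: [1.99, 1.883, -0.531]
force: [0.0, -0.5, 0.1]
width: 0.0512
t 71.92 tcp [0.5709 0.3011 0.3381] yaw 86.9 zax [-0.031 -0.494 -0.869] w 0.0512 F [ 0.  -0.5  0.1] q [ 0.6   0.56  0.64 -0.51  2.21  0.4 ]
 turn units (tool, deg/5): [-0.03 -0.06  0.04]
 shift units BEFORE turn: [0.8   0.018 1.503]  AFTER turn: [0.808 0.012 1.499]
```

```bash
python3 -m handwheel '{"translation":[[0.4,0,0.5],[0.4,0.02,0.5],[0,0,0.5],[0,0,0]],"angular":[[0,-0.05,0.04],[0,0,0],[0,0,0],[0,0,0]]}' 0.6
python3 go.py .5694 .2667 .2136 86.7 -30
python3 - <<'E'
from wh import *
wheel('scene')
E
```

```text
time: 72.42
ee_pos: [0.5713, 0.2973, 0.2707]
tcp_rot: [1.992, 1.875, -0.534]
force: [0.7, 0.1, 0.4]
width: 0.051
t 72.42 tcp [0.5713 0.2973 0.2707] yaw 86.5 zax [-0.032 -0.498 -0.867] w 0.051 F [0.7 0.1 0.4] q [ 0.59  0.54  0.81 -0.47  2.08  0.48]
 turn units (tool, deg/5): [-0.04 -0.02 -0.03]
 shift units BEFORE turn: [0.049 0.003 1.62 ]  AFTER turn: [ 0.051 -0.003  1.62 ]
scene y xlo xhi zmax
 [[0.13  0.55  0.576 0.215]
 [0.15  0.55  0.577 0.23 ]
 [0.17  0.549 0.578 0.24 ]
 [0.19  0.554 0.579 0.245]
 [0.21  0.556 0.58  0.251]
 [0.23  0.555 0.582 0.252]
 [0.25  0.557 0.583 0.247]
 [0.27  0.562 0.584 0.241]
 [0.29  0.566 0.586 0.231]]
 bright px [318.9 132.3] 9 [0.5638 0.2    0.247 ]
```

```bash
python3 -m handwheel '{"translation":[[0.05,0,0.4],[0,0,0.5],[0,0,0.4],[0,0,0.32],[0,0,0]],"angular":[[0,0,0],[0,0,0],[0,0,0],[0,0,0],[0,0,0]]}' 0.6
python3 -m handwheel '{"translation":[[0,0,0],[0,0,0],[0,0,0],[0,0,0],[0,0,0],[0,0,0]],"angular":[[0,0,0],[0,0,0],[0,0,0],[0,0,0],[0,0,0],[0,0,0]]}' 0 110
python3 go.py .5694 .2667 .2136 86.7 -30
```

```text
time: 73.1
ee_pos: [0.5697, 0.2681, 0.2146]
tcp_rot: [1.992, 1.875, -0.531]
force: [0.2, 0.5, -0.1]
width: 0.0512
time: 73.85
ee_pos: [0.5673, 0.2695, 0.2162]
tcp_rot: [1.992, 1.878, -0.535]
force: [-7.8, 0.6, 3.2]
width: 0.0262
t 73.85 tcp [0.5673 0.2695 0.2162] yaw 86.7 zax [-0.033 -0.497 -0.867] w 0.0262 F [-7.8  0.6  3.2] q [ 0.56  0.49  0.98 -0.45  1.96  0.51]
 turn units (tool, deg/5): [-0.05 -0.03 -0.  ]
 shift units BEFORE turn: [-0.025  0.057  0.089]  AFTER turn: [-0.025  0.056  0.09 ]
```

```bash
python3 -m handwheel '{"translation":[[-0.124,-0.05,0.004],[-0.124,0,0.004],[-0.124,0,0.004],[-0.124,0,0.004],[-0.124,0,0.004],[-0.124,0,0.004],[-0.124,0,0.004],[-0.124,0,0.004],[0,0,0]],"angular":[[0,0.65,0],[0,0.65,0],[0,0.65,0],[0,0.65,0],[0,0.65,0],[0,0.65,0],[0,0.65,0],[0,0.65,0],[0,0,0]]}'
python3 go.py
python3 - <<'E'
from wh import *
wheel('scene')
E
```

```text
time: 74.97
ee_pos: [0.5652, 0.2315, 0.2277]
tcp_rot: [2.252, 2.123, -0.072]
force: [-0.9, 1.8, 5.9]
width: 0.0259
t 74.97 tcp [0.5652 0.2315 0.2277] yaw 86.6 zax [-0.003 -0.065 -0.998] w 0.0259 F [-0.9  1.8  5.9] q [ 0.33  0.24  1.2  -0.06  1.72  0.38]
scene y xlo xhi zmax
 [[0.13  0.549 0.573 0.213]
 [0.15  0.549 0.576 0.231]
 [0.17  0.55  0.579 0.241]
 [0.19  0.552 0.58  0.247]
 [0.21  0.552 0.586 0.259]
 [0.23  0.541 0.593 0.262]
 [0.25  0.553 0.584 0.244]
 [0.27  0.572 0.584 0.238]
 [0.29  0.577 0.585 0.231]]
```

```bash
cat > mk.py <<'E'
from m2 import *
T=cam('top');S=cam('scene')
for n,c,dy,dz in(('top',T,.0027,.001),('scene',S,-.0027,-.0027)):
    g=c['color'].min(-1).astype(np.float32); P=cloud(c); r=[]
    for a in range(40,-136,-4):
        best=0
        for rr in(.11,) :
            for o in(-.008,0,.008):
                p=np.array([.5655+o+.0576*rr*np.sin(np.radians(a)),.2243+dy+rr*np.sin(np.radians(a)),.14+dz+rr*np.cos(np.radians(a))])
                u,v=pix(c,p).round().astype(int); q=P[v,u]
                if np.linalg.norm(q-p)<.02: best=max(best,g[v,u])
        r.append((a,int(best)))
    print(n,[x for x in r if x[1]>105])
E
python3 mk.py
```

```text
top [(-8, 107), (-12, 110), (-16, 107), (-20, 115), (-36, 154), (-40, 134)]
scene [(-36, 116)]
```

The mark is at about −37° from the top, so the wheel followed (θ≈−0.92). Continue the stroke.

```bash
python3 -m handwheel '{"translation":[[-0.124,0,0.004],[-0.124,0,0.004],[-0.124,0,0.004],[-0.124,0,0.004],[-0.124,0,0.004],[-0.124,0,0.004],[-0.124,0,0.004],[-0.124,0,0.004],[-0.124,0,0.004],[-0.124,0,0.004],[-0.124,0,0.004],[-0.124,0,0.004],[0,0,0]],"angular":[[0,0.65,0],[0,0.65,0],[0,0.65,0],[0,0.65,0],[0,0.65,0],[0,0.65,0],[0,0.65,0],[0,0.65,0],[0,0.65,0],[0,0.65,0],[0,0.65,0],[0,0.65,0],[0,0,0]]}'
python3 go.py; python3 mk.py
```

```text
time: 76.75
ee_pos: [0.5621, 0.1746, 0.2114]
tcp_rot: [-1.931, -1.822, -0.612]
force: [-1.9, -3.1, 7.0]
width: 0.0258
t 76.75 tcp [0.5621 0.1746 0.2114] yaw 86.7 zax [ 0.034  0.575 -0.817] w 0.0258 F [-1.9 -3.1  7. ] q [-0.12  0.12  1.49  0.61  1.57 -0.08]
top [(40, 117), (36, 120), (32, 120), (28, 120), (24, 122), (20, 125), (16, 130), (12, 132), (8, 134), (4, 136), (0, 137), (-4, 135), (-8, 126), (-12, 125), (-16, 125), (-20, 117), (-24, 117), (-28, 113), (-32, 106)]
scene []
```

```bash
python3 -m handwheel '{"translation":[[0,0,0],[0,0,0],[0,0,0],[0,0,0]],"angular":[[0,0,0],[0,0,0],[0,0,0],[0,0,0]]}' 0.6
python3 -m handwheel '{"translation":[[0,0,-0.3],[0,0,-0.4],[0,0,-0.5],[0,0,-0.4],[0.327,0,0.014],[0.327,0,0.014],[0.327,0,0.014],[0.327,0,0.014],[0.327,0,0.014],[0.327,0,0.014],[0.327,0,0.014],[0.327,0,0.014],[0.327,0,0.014],[0,0,0]],"angular":[[0,0,0],[0,0,0],[0,0,0],[0,0,0],[0,-1,0],[0,-1,0],[0,-1,0],[0,-1,0],[0,-1,0],[0,-1,0],[0,-1,0],[0,-1,0],[0,-1,0],[0,0,0]]}'
python3 mk.py; python3 go.py .566 .239 .2257 86.7 -10
```

```text
time: 77.35
ee_pos: [0.5621, 0.1749, 0.2095]
tcp_rot: [-1.933, -1.821, -0.612]
force: [-0.1, -0.0, -0.5]
width: 0.0513
time: 79.1
ee_pos: [0.5664, 0.2519, 0.2865]
tcp_rot: [2.194, 2.073, -0.191]
force: [0.7, -0.0, 1.0]
width: 0.0512
top [(40, 110), (36, 118), (32, 118), (28, 119), (24, 120), (4, 109), (0, 114), (-4, 112), (-8, 109), (-12, 107), (-16, 107)]
scene []
t 79.2 tcp [0.5667 0.2497 0.2876] yaw 86.6 zax [-0.01  -0.171 -0.985] w 0.0517 F [-0.  -0.3  1.3] q [ 0.4   0.3   1.01 -0.16  1.9   0.42]
 turn units (tool, deg/5): [ 0.   -0.03 -0.03]
 shift units BEFORE turn: [-0.    -0.002  1.57 ]  AFTER turn: [ 0.004 -0.002  1.57 ]
```

```bash
cat > mk2.py <<'E'
from m2 import *
c=cam('scene'); P=cloud(c); g=c['color'].min(-1)
d=P-np.array([.5655,.2243-.0027,.1373]); R=np.hypot(d[...,1],d[...,2]); al=np.degrees(np.arctan2(d[...,1],d[...,2]))
m=(np.abs(d[...,0]-.0576*d[...,1])<.022)&(R<.125)&(R>.08)
for a in range(-20,-125,-5):
    k=m&(al<=a)&(al>a-5)
    if k.any(): v,u=np.where(k); j=np.argmax(g[k]); print(a,k.sum(),'max',g[k].max(),'med',np.median(g[k]),'px',(u[j],v[j]),'P',P[v[j],u[j]].round(3))
cv2.imwrite('pics/w2.png',cv2.resize(c['color'][115:200,280:350],None,fx=7,fy=7,interpolation=2)[...,::-1])
E
python3 mk2.py
```

```text
-20 23 max 72 med 62.0 px (np.int64(312), np.int64(134)) P [0.55  0.183 0.24 ]
-25 29 max 92 med 59.0 px (np.int64(309), np.int64(137)) P [0.552 0.168 0.235]
-30 28 max 98 med 59.5 px (np.int64(308), np.int64(138)) P [0.551 0.164 0.231]
-35 28 max 102 med 63.0 px (np.int64(306), np.int64(140)) P [0.551 0.155 0.227]
-40 26 max 68 med 59.0 px (np.int64(305), np.int64(142)) P [0.55  0.152 0.219]
-45 27 max 60 med 56.0 px (np.int64(307), np.int64(147)) P [0.568 0.145 0.212]
-50 26 max 59 med 53.5 px (np.int64(306), np.int64(150)) P [0.574 0.136 0.207]
-55 23 max 63 med 51.0 px (np.int64(308), np.int64(154)) P [0.574 0.148 0.184]
-60 26 max 63 med 49.0 px (np.int64(307), np.int64(155)) P [0.576 0.142 0.183]
-65 27 max 67 med 45.0 px (np.int64(303), np.int64(159)) P [0.576 0.123 0.175]
-70 25 max 108 med 62.0 px (np.int64(302), np.int64(161)) P [0.573 0.123 0.164]
-75 19 max 100 med 60.0 px (np.int64(302), np.int64(162)) P [0.574 0.122 0.16 ]
-80 20 max 80 med 46.0 px (np.int64(304), np.int64(162)) P [0.572 0.134 0.153]
-85 21 max 58 med 42.0 px (np.int64(301), np.int64(167)) P [0.577 0.117 0.142]
-90 18 max 109 med 52.0 px (np.int64(299), np.int64(169)) P [0.572 0.113 0.132]
-95 16 max 89 med 56.5 px (np.int64(298), np.int64(169)) P [0.567 0.113 0.127]
-100 10 max 93 med 56.0 px (np.int64(300), np.int64(172)) P [0.574 0.117 0.116]
-105 11 max 92 med 57.0 px (np.int64(300), np.int64(173)) P [0.572 0.12  0.108]
-110 10 max 71 med 55.5 px (np.int64(296), np.int64(172)) P [0.549 0.123 0.095]
-115 8 max 66 med 54.5 px (np.int64(300), np.int64(176)) P [0.57  0.124 0.09 ]
-120 7 max 57 med 55.0 px (np.int64(305), np.int64(174)) P [0.574 0.145 0.091]
```

Mark seen at about −75° from the top (θ≈−0.25); it stays there. Regrip and turn about 25.5° more.

```bash
python3 -m handwheel '{"translation":[[0,-0.01,0.4],[0,0,0.5],[0,0,0.4],[0,0,0.27],[0,0,0]],"angular":[[0,0,0],[0,0,0],[0,0,0],[0,0,0],[0,0,0]]}' 0.6
python3 -m handwheel '{"translation":[[0,0,0],[0,0,0],[0,0,0],[0,0,0],[0,0,0],[0,0,0]],"angular":[[0,0,0],[0,0,0],[0,0,0],[0,0,0],[0,0,0],[0,0,0]]}' 0 110
python3 go.py
python3 -m handwheel '{"translation":[[-0.124,0,0.004],[-0.124,0,0.004],[-0.124,0,0.004],[-0.124,0,0.004],[-0.124,0,0.004],[-0.124,0,0.004],[-0.124,0,0.004],[-0.124,0,0.004],[0,0,0],[0,0,0],[0,0,0]],"angular":[[0,0.64,0],[0,0.64,0],[0,0.64,0],[0,0.64,0],[0,0.64,0],[0,0.64,0],[0,0.64,0],[0,0.64,0],[0,0,0],[0,0,0],[0,0,0]]}'
python3 go.py; python3 mk2.py | awk '$1<-60'
```

```text
time: 79.88
ee_pos: [0.5653, 0.2386, 0.2246]
tcp_rot: [2.197, 2.069, -0.192]
force: [0.1, 0.4, -1.0]
width: 0.0516
time: 80.62
ee_pos: [0.5657, 0.2396, 0.227]
tcp_rot: [2.195, 2.069, -0.186]
force: [-1.3, 0.5, 5.8]
width: 0.0257
t 80.62 tcp [0.5657 0.2396 0.227 ] yaw 86.6 zax [-0.008 -0.17  -0.985] w 0.0257 F [-1.3  0.5  5.8] q [ 0.39  0.29  1.15 -0.16  1.77  0.42]
time: 82.0
ee_pos: [0.5635, 0.1998, 0.2241]
tcp_rot: [-2.14, -2.017, -0.296]
force: [-0.1, -3.9, 5.6]
width: 0.0258
t 82.0 tcp [0.5635 0.1998 0.2241] yaw 86.6 zax [ 0.018  0.269 -0.963] w 0.0258 F [-0.1 -3.9  5.6] q [0.1  0.13 1.36 0.27 1.6  0.17]
-65 22 max 57 med 44.5 px (np.int64(303), np.int64(158)) P [0.573 0.125 0.176]
-70 26 max 62 med 50.5 px (np.int64(305), np.int64(160)) P [0.575 0.135 0.163]
-75 19 max 71 med 36.0 px (np.int64(305), np.int64(161)) P [0.575 0.135 0.159]
-80 21 max 78 med 40.0 px (np.int64(305), np.int64(162)) P [0.573 0.139 0.151]
-85 24 max 100 med 46.5 px (np.int64(298), np.int64(170)) P [0.579 0.101 0.137]
-90 15 max 75 med 58.0 px (np.int64(300), np.int64(168)) P [0.572 0.117 0.134]
-95 14 max 102 med 78.0 px (np.int64(299), np.int64(169)) P [0.569 0.116 0.127]
-100 13 max 109 med 86.0 px (np.int64(300), np.int64(172)) P [0.573 0.119 0.114]
-105 10 max 98 med 67.5 px (np.int64(300), np.int64(173)) P [0.572 0.12  0.108]
-110 8 max 75 med 58.5 px (np.int64(300), np.int64(176)) P [0.571 0.123 0.092]
-115 8 max 66 med 56.0 px (np.int64(301), np.int64(177)) P [0.574 0.126 0.087]
-120 9 max 61 med 57.0 px (np.int64(306), np.int64(174)) P [0.578 0.146 0.094]
```

```bash
python3 -m handwheel '{"translation":[[0,0,0],[0,0,0],[0,0,0],[0,0,0]],"angular":[[0,0,0],[0,0,0],[0,0,0],[0,0,0]]}' 0.6
python3 -m handwheel '{"translation":[[0,0,-0.3],[0,0,-0.5],[0,0,-0.6],[0,0,-0.6],[0,0,-0.7],[0.9,0,-0.5],[0.9,0,-0.5],[0.5,0,0],[0,0,0]],"angular":[[0,0,0],[0,0,0],[0,0,0],[0,0,0],[0,0,0],[0,0,0],[0,0,0],[0,0,0],[0,0,0]]}'
python3 go.py; python3 mk2.py | awk '$1<-60'; python3 cm.py .142; python3 ft.py .604 -.1 .105
python3 - <<'E'
from m2 import *
S=cam('scene');T=cam('top')
im=np.hstack([cv2.resize(S['color'][100:245,170:365],(500,372),interpolation=2),cv2.resize(T['color'][130:280,150:400][:, :],(290,372),interpolation=2) if 0 else cv2.resize(T['color'][150:270,160:254],(290,372),interpolation=2)])
cv2.imwrite('pics/end.png',im[...,::-1])
for c in(T,S):
    P=cloud(c); hsv=cv2.cvtColor(c['color'],cv2.COLOR_RGB2HSV); o=P.copy(); o[~((hsv[...,0]<18)&(hsv[...,1]>120))]=np.nan
    print('bar',line(near(o,.46,-.167,.06,.085,.115)))
    w=P[(P[...,2]<.02)&(P[...,2]>.004)&(np.abs(P[...,0]-.35)<.06)&(np.abs(P[...,1]+.31)<.1)&(hsv[...,1]<60)]; print('wrench',np.median(w,0).round(3))
    h=hsv
E
```

```text
time: 82.55
ee_pos: [0.5632, 0.2002, 0.223]
tcp_rot: [-2.139, -2.016, -0.295]
force: [0.8, -0.0, 0.3]
width: 0.0513
time: 83.68
ee_pos: [0.5659, 0.2492, 0.3904]
tcp_rot: [-2.137, -2.018, -0.295]
force: [-0.4, 0.3, -0.5]
width: 0.0515
t 83.67 tcp [0.5659 0.2492 0.3904] yaw 86.7 zax [ 0.016  0.27  -0.963] w 0.0515 F [-0.4  0.3 -0.5] q [0.18 0.19 0.97 0.28 1.91 0.34]
-65 25 max 56 med 44.0 px (np.int64(304), np.int64(157)) P [0.574 0.13  0.179]
-70 26 max 61 med 46.5 px (np.int64(305), np.int64(160)) P [0.577 0.133 0.165]
-75 18 max 77 med 40.5 px (np.int64(305), np.int64(162)) P [0.575 0.137 0.153]
-80 23 max 67 med 47.0 px (np.int64(304), np.int64(163)) P [0.573 0.134 0.149]
-85 18 max 66 med 41.5 px (np.int64(304), np.int64(164)) P [0.573 0.135 0.143]
-90 19 max 109 med 57.0 px (np.int64(299), np.int64(169)) P [0.57  0.115 0.129]
-95 15 max 103 med 68.0 px (np.int64(301), np.int64(170)) P [0.575 0.12  0.125]
-100 14 max 113 med 79.5 px (np.int64(300), np.int64(172)) P [0.573 0.118 0.115]
-105 8 max 103 med 72.5 px (np.int64(300), np.int64(173)) P [0.572 0.12  0.108]
-110 10 max 74 me
[... 199 characters left out ...]
P [0.574 0.145 0.091]
top [0.4902 0.0322] 0.0381 z 0.144 slope [ 0.009 -0.005] 573 37
scene [0.4901 0.027 ] 0.0377 z 0.1404 slope [-0.009  0.011] 205 32
scene centre [ 0.6037 -0.1052] R 0.0653 rimz 0.1024 slope dz/dx,dz/dy [-0.002  0.056] 86
top centre [ 0.604  -0.0994] R 0.0652 rimz 0.1075 slope dz/dx,dz/dy [-0.007  0.051] 79
bar (array([ 0.4704, -0.1635]), 'z', array([0.099, 0.103, 0.107]), 'yaw', np.float64(-175.5), 'ends', array([ 0.509, -0.161]), array([ 0.427, -0.167]), 96)
wrench [ 0.348 -0.303  0.008]
bar (array([ 0.4653, -0.1702]), 'z', array([0.093, 0.1  , 0.103]), 'yaw', np.float64(-174.6), 'ends', array([ 0.509, -0.166]), array([ 0.425, -0.174]), 83)
wrench [ 0.349 -0.312  0.006]
```

View pics/end.png

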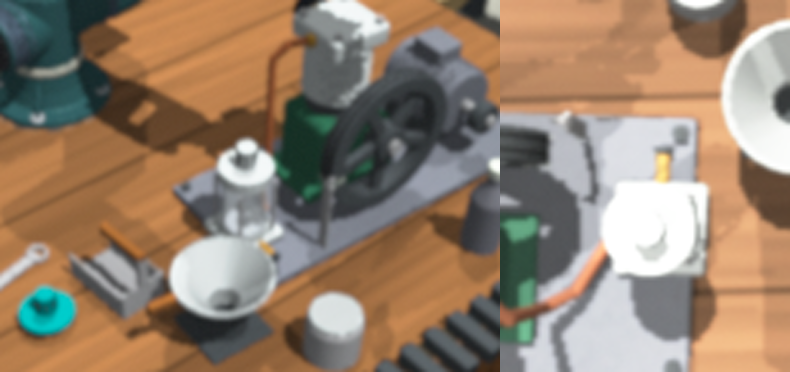

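The last picture shows the cap on the dryer (245,175), the funnel upright in its stand (222,280) and the scoop standing empty (115,270). The mark is just past the pointer (328,185). Everything is in place and the arm is clear.

```bash
python3 -c "
from cell import ticket,sensors
print(ticket.sign_off(), sensors.get_state()['time'])"
```

```text
the job is handed in; nothing more can be done
the job is handed in; nothing more can be done
```

I handed the job in at about 84 s of robot time; sign-off gives no verdict, so what follows rests on my own last checks.

**What I did:** I stood the funnel in the bowl and dropped in the two loose tablets I could find. I then poured the scoop, set it back empty and returned the funnel to its stand. After that I capped the bowl and turned the flywheel over compression in two grips.

**Last checks:**
- **Cap:** within about 2 mm of the bowl's centre, disc at rim height and level.
- **Funnel:** in its stand, rim centre within about 2 mm, leaning about 0.055 rad. That is inside the 0.15 limit but not perfectly upright.
- **Scoop:** standing, bar at its original height. Depth showed the tray empty before I lifted the funnel.
- **Flywheel:** white mark about 10–11° past the pointer, and it stayed there after release.
- **Wrench:** unmoved. The oil, tin and axe head were not measured again.

**What went wrong or disagreed:**
- The first try at returning the funnel caught the stand's edge and pitched it about 16° in the grip. I lifted, levelled and reseated it.
- The cap was knocked about 45 mm during the run, so I found it again next to the axe head before gripping it.
- The two cameras disagree by about 5 mm in y and 4 mm in z throughout. I used their averages or differences within one camera.
- I never counted the tablets inside the closed bowl. That all are in rests on the empty scoop, the clear funnel and the tablets seen below the hole.

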